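Hang the spool bracket on the bay divider

TASK

Hang the black printed spool bracket on the two headed studs of the bay divider. First clear away the spool that is parked in front of the studs: stand it in the empty blue bin. Then tip the bracket, which lies on its back plate, up onto its arm so that it stands on the bench, let go, take it again by the arm from above, fit the wide ends of its two keyhole slots over the stud heads and slide it down until it hangs fully home, and let go; leave the small spool, the bottle, the scraper and the gear where they are.

Things in the scene. Friction and masses are not known exactly. Their poses are not given: they have to be found in the camera images.
- bracket: Black printed bracket, about 160 g, L-shaped: plate 100 wide, 125 tall, 8 mm thick, with an arm. Origin: middle of the back face's lower edge. Axes as when hung: z up the plate, x out of its back, y along the lower edge; plate x -8..0 mm. Starts flat on its back: x down, arm straight up. It stands up by a quarter turn about the lower edge, the arm going towards -z; past about half way it falls.
- bracket_seat (a point): Bracket's back face, midway between its two keyhole slots, 104 mm up the plate: where the stud axes lie when fully home. Axes as bracket. Slots go through the plate at y -30 and +30 mm: wide end an octagon 22 mm across centred 82 mm up the plate (22 mm below this point), then upwards a slot 9.5 mm wide that ends 107.5 mm up.
- bracket_arm (a point): Point inside the bracket's arm at x -68, z 12 mm from the origin. The arm is 24 mm wide (y) and 24 mm tall, from x -8 to -138 mm, its underside flush with the plate's lower edge (z 0..24), so the bracket stands on it. A fillet fills the corner with the plate to z 35 mm. Here the arm can be taken across its width, clear of plate and lip. Axes as bracket.
- bracket_lip (a point): Centre of the upturned lip at the arm's far end, x -132, z 35 mm from the bracket's origin; lip 24 mm wide (y), x -138..-126, z 24..46 mm. At the start it is at the top of the upright arm, 132 mm above the bench. As the bracket tips, the lip turns up between the fingers that hold it: pinch it with the fingertips only. Axes as bracket.
- divider: Low bay divider fixed to the bench: upright grey board 300 wide, 245 tall, 18 mm thick, black edging, steel angle feet behind it. Origin: on the bench, middle of the front face. x into the board (the front looks to -x), y along the board, z up.
- studs (a point): Point on the divider's front face midway between its two steel studs, 178 mm above the bench. The studs stand out along -x at y -30 and +30 mm: shank 7 mm in diameter and 10 mm long, then a head 14 mm in diameter, 5 mm thick (15 mm in all). Axes as divider.
- spool: Spool in the way: part-used filament spool, cardboard flanges, 200 mm in diameter, 55 mm wide over its two flat flanges, 0.3 to 0.6 kg, standing on its rim, edge-on to the divider, in front of the studs; it can roll. Origin: its centre, 100 mm above what it stands on; y is its axle line. Can be taken from above across the flanges near the top.
- bin_empty: The empty one of two equal blue bins side by side on a thin steel tray, fixed: 240 x 86 mm outside, 232 x 78 inside, floor 4 thick, sides and back (+x end) 95 high, front lip (-x end) 44 mm high. Origin: centre of its underside, 4 mm above the bench; x along its length, y across. A spool stands in it with its axle along y, centre 104 mm above this origin.
- bin_full: The other blue bin, same size and axes, beside the empty one (centres 108 mm apart); it holds a smaller spool.
- stored_spool: Bystander: smaller spool, 140 mm in diameter and 55 mm wide, standing in the other bin, its top 148 mm above the bench. Origin: its centre; y is its axle line.
- bottle: Bystander: white cleaning-spirit bottle, 62 mm in diameter, 185 mm tall. Origin: centre of its underside.
- scraper: Bystander: print scraper lying on the bench, 250 mm long along x, blade 65 mm wide. Origin: below the middle of its length.
- gear: Bystander: small grey printed gear lying flat, 54 mm in diameter, 12 mm thick. Origin: centre of its underside.

How it is judged:
By the outcome, as a careful person would: the job done as asked, in the order asked, and still so for the second after the job is handed in, with the robot touching nothing.
It also fails if it takes over 72 s, if anything falls off the work surface, if the arm or the gripper's body presses on something with over 40 N, if the wrist force passes 120 N, or if a joint passes its speed limit or range.

ROBOT

A 6-joint arm with a two-finger parallel gripper is mounted at the origin on the work surface. World frame = base frame: x ahead of the robot, y to its left, z up, the work surface at z = 0. Lengths are in m, angles in rad, forces in N, time in s.
With the tool pointing down it reaches from about 0.25 to 0.775 m from the base axis. Payload 4 kg.
Tool frame: the origin (TCP) lies at the very end of the fingers, on their centre line; the grasp point (between the pads) lies 19 mm behind it; y points along the fingers, x is the direction in which the jaws open and shut, and the axes are right-handed (so a half turn about y gives the same grasp; the last joint's range is limited). The gripper opens to 94 mm and grips with 3 to 60 N. Pads are 16 mm wide; open, the fingers measure 119 mm over their backs; the gripper's body (75 mm by 177 mm) begins 78 mm behind the grasp point.
Start: joints at [-1.293, 0.087, 1.371, -0, 1.684, -0.103], TCP at [0.204, -0.511, 0.206] pointing down, gripper open.
Joint ranges: [-3.1, 3.1], [-0.76, 2.03], [0.27, 2.55], [-1.08, 4.22], [0.17, 2.65], [-2.57, 2.57]. Speed limits (rad/s): [2.79, 2.79, 3.14, 3.14, 3.14, 3.14].

INTERFACE

Orientations are given as [roll, pitch, yaw] about the fixed x, y, z axes, in that order (R = Rz(yaw) Ry(pitch) Rx(roll)).
In Python, from bench import robot gives the robot as it stands.
- The arm moves only by the shell command python3 -m handwheel 'ROWS' [OPENING]. ROWS is JSON, a list of rows, each an object with "delta_pos": the shift along the tool's x, y, z in mm, a list of three; "yaw": the turn about the tool's y in rad. A call has 1 to 12 rows; each row is the pose to reach, as a shift and turn from the pose commanded when the call began, along the tool's axes at that moment; what a row does not reach only later rows make up. A row lasts 1/10 s, in which the tool goes at most 50 mm and 8.59 degrees, less where a joint would pass 70% of its speed; a pose out of reach is approached as far as the arm can. A call with a gripper value outside its range is refused whole. OPENING is the closure in counts, from 0 (fully open) to 255 (shut), set as the call begins (- or left out, the last holds). The fingers move at their own pace and stop on an object; the grip force is fixed at half the most. Time passes only in rows, so rows that repeat a pose let the fingers close. It gives the time, the measured TCP pose, the force and the opening at its end, in the units of the state.
- robot.get_obs(): the state, without advancing time (a new reading comes with each control period).
- robot.snapshot(name): name is "scene" or "top"; returns a dict with "image" (420x560x3 uint8, red, green, blue), "fx", "fy", "cx", "cy" (pixels), "k1" (the pictures are not rectified: a ray, as slopes to the right and down, at radius r is drawn at 1 + k1 r^2 times it, then the intrinsics apply), "rvec" (rotation vector, rad) and "tvec" (3), from world to camera coordinates, as OpenCV has them. Camera axes: x right, y down, z forward; pixel columns grow to the right and rows downward; lengths in m; the calibration is good to about 2 mm. A picture is of the moment at which its call begins. There is no depth.
- robot.close_job(): hands the job in, once; it reports no verdict.
The state is a dict: "time": time; "joint_positions": joint angles; "qvel": joint speeds; "joint_torque": joint torques, N m; "tool_pos": TCP position; "ee_rot": TCP orientation; "wrist_force": force on the tool from outside, world axes, zero at the start; "wrist_torque": the same for the moment, N m; "width": finger opening in m.
Only numpy, scipy, OpenCV 4.12 (cv2) and the standard library are available. Lean on these libraries where they do the work, as an engineer would, in place of code of your own. Each camera call takes 0.05 s, during which the arm holds its last target.

## Working session

There is one attempt and no reset: what is moved stays moved. The work goes in short steps, Python scripts to look and compute and a shell command to move; the robot and the scene stay as the last step left them, time stands still between calls to the robot, and variables do not carry over. Pictures are saved under pics/ and viewed, and the job is handed in when it is done.

```bash
ls -la; mkdir -p pics
cat > look.py <<'E'
from bench import robot
import cv2, numpy as np, sys, pickle
def snap(name, tag):
    s=robot.snapshot(name); pickle.dump(s,open(f'pics/{tag}.pkl','wb'))
    cv2.imwrite(f'pics/{tag}.png', s['image'][:,:,::-1]); return s
def load(tag): return pickle.load(open(f'pics/{tag}.pkl','rb'))
def ray(s,u,v):
    xd=(u-s['cx'])/s['fx']; yd=(v-s['cy'])/s['fy']; x,y=xd,yd
    for _ in range(30):
        r2=x*x+y*y; f=1+s['k1']*r2; x,y=xd/f,yd/f
    R,_=cv2.Rodrigues(np.array(s['rvec'],float)); t=np.array(s['tvec'],float).reshape(3)
    return -R.T@t, R.T@np.array([x,y,1.])
def onplane(s,u,v,z):
    c,d=ray(s,u,v); return c+d*(z-c[2])/d[2]
def proj(s,P):
    R,_=cv2.Rodrigues(np.array(s['rvec'],float)); t=np.array(s['tvec'],float).reshape(3)
    p=R@np.array(P,float)+t; x,y=p[0]/p[2],p[1]/p[2]; f=1+s['k1']*(x*x+y*y)
    return np.array([s['fx']*x*f+s['cx'], s['fy']*y*f+s['cy']])
def tri(s1,p1,s2,p2):
    c1,d1=ray(s1,*p1); c2,d2=ray(s2,*p2)
    A=np.stack([d1,-d2],1); k=np.linalg.lstsq(A,c2-c1,rcond=None)[0]
    a=c1+k[0]*d1; b=c2+k[1]*d2; return (a+b)/2, np.linalg.norm(a-b)
def obs():
    o=robot.get_obs(); 
    for k,v in o.items(): print(k, np.round(v,4))
E
python3 - <<'E'
from look import *
obs()
for n in('scene','top'):
    s=snap(n,n+'0'); c,_=ray(s,280,210); print(n,c, s['fx'],s['k1'])
E
```

```text
total 12
drwxr-xr-x  3 agent agent 4096 Dec  6 21:49 .
drwxr-xr-x 23 root  root  4096 Dec  6 21:48 ..
drwxr-xr-x  2 agent agent 4096 Dec  6 21:49 pics
time 0.0
joint_positions [-1.2931  0.0879  1.3722 -0.      1.6836 -0.1031]
qvel [ 0.0002 -0.0003  0.0005  0.0008 -0.0003 -0.0022]
joint_torque [-1.10000e-03 -3.40186e+01 -3.02430e+01  7.17000e-02  3.31000e-02
 -1.00000e-04]
tool_pos [ 0.2043 -0.5101  0.2043]
ee_rot [-1.5706  0.0021 -1.1899]
wrist_force [-0.3101  0.2339 -0.7572]
wrist_torque [0.0336 0.0214 0.0226]
width 0.0936
scene [1.42726194 0.46478579 1.21688845] 509.739215333663 0.004841762739822812
top [0.48346082 0.02931231 1.11959158] 442.86211305966134 0.014968758649376773
```

View pics/scene0.png

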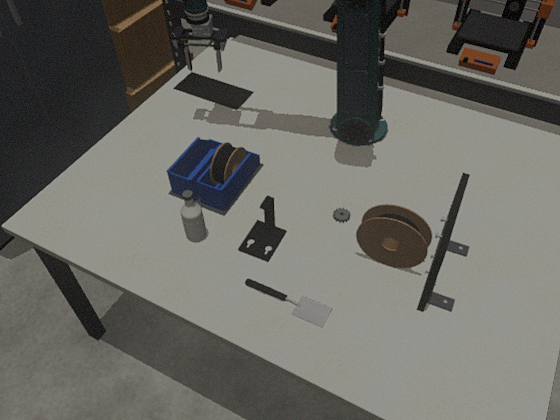

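View pics/top0.png

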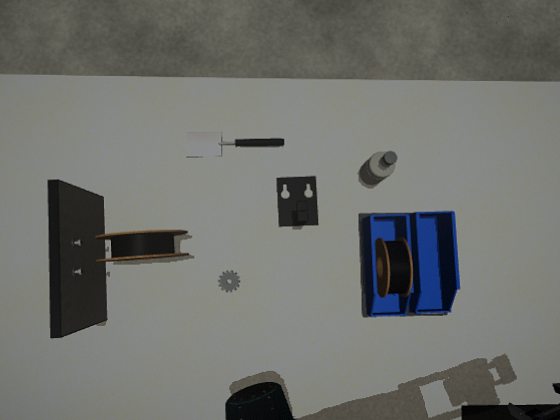

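The scene view shows the arm at the top, the divider on the right with the spool edge-on at about (393,237), the bracket at (263,235) and the bins at (213,172). In the top view +y is to the left. The divider is at about (77,258), the spool at (145,247), the bracket at (297,202), the empty bin at (435,262) and the gripper at bottom right. I'll zoom in next.

Run:
```python
from look import *
s=load('top0'); im=s['image'][:,:,::-1]
def crop(im,x0,y0,x1,y1,k,name,g=1.0):
    c=cv2.resize(im[y0:y1,x0:x1],None,fx=k,fy=k,interpolation=cv2.INTER_CUBIC)
    c=np.clip(255*(c/255.)**g,0,255).astype(np.uint8); cv2.imwrite(f'pics/{name}.png',c)
crop(im,40,170,200,345,3.4,'c1',.5)
crop(im,260,140,470,325,3.2,'c2',.5)
t=load('scene0')['image'][:,:,::-1]
crop(t,345,165,475,315,4,'c3',.5)
for p in [(0,0),(560,0),(280,210),(0,420),(560,420)]: print(p,onplane(s,*p,0))
```

```text
(0, 0) [1.14930996 0.7149209  0.        ]
(560, 0) [ 1.1804028  -0.76533417  0.        ]
(280, 210) [ 0.60685028 -0.0068428   0.        ]
(0, 420) [0.10624071 0.65475313 0.        ]
(560, 420) [ 0.08753233 -0.69753246  0.        ]
```

View pics/c1.png

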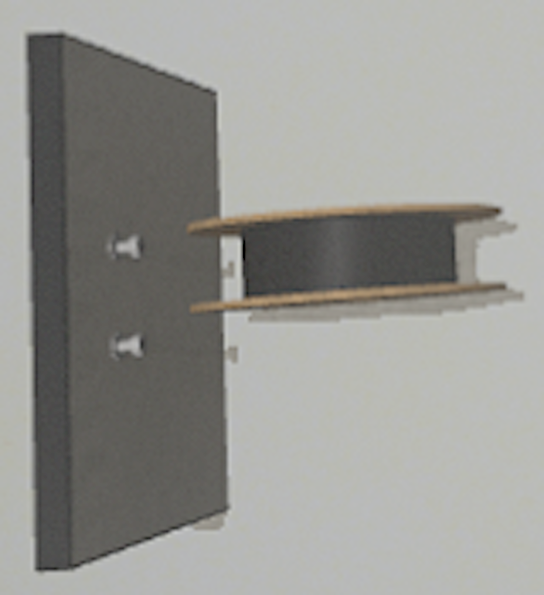

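View pics/c2.png

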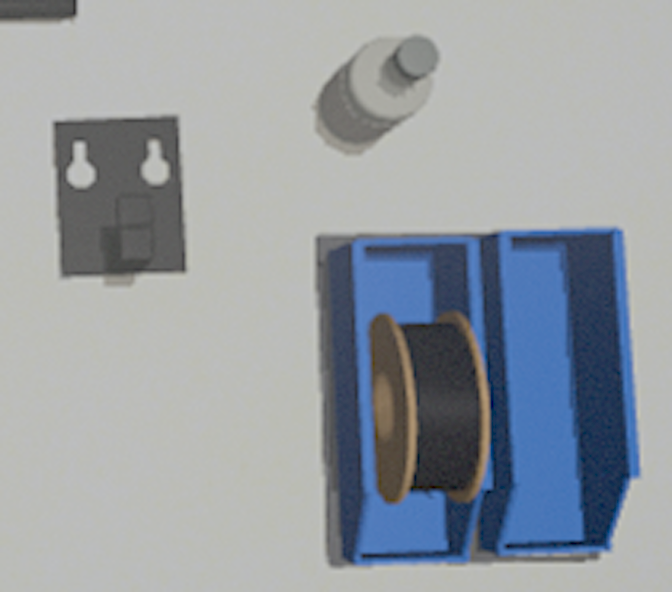

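View pics/c3.png

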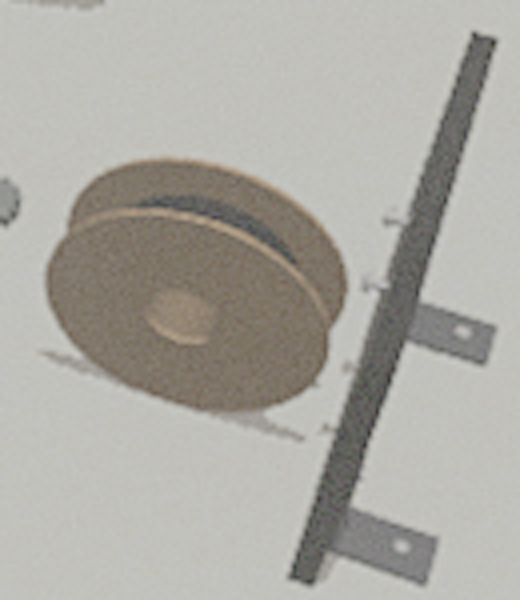

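Run:
```python
from look import *
s=load('top0'); t=load('scene0'); im=s['image'].astype(int)
C=lambda x,y:(40+x/3.4-.35,170+y/3.4-.35)
D=lambda x,y:(260+x/3.2-.35,140+y/3.2-.35)
S=lambda x,y:(345+x/4-.4,165+y/4-.4)
print('board top corners z.245'); 
for p in [(65,34),(72,570),(28,34),(38,570)]: print(p,onplane(s,*C(*p),.245))
print('board bottom front z0')
for p in [(216,93),(228,510)]: print(p,onplane(s,*C(*p),0))
print('studs z.178 top'); 
for p in [(137,247),(136,345)]: print(onplane(s,*C(*p),.178))
print('studs tri')
for a,b in [((125,248),(397,220)),((125,346),(372,286)),((125,248),(372,286)),((125,346),(397,220))]: print(tri(s,C(*a),t,S(*b)))
# spool
g=im
brown=((g[...,0]-g[...,2]>25)&(g[...,0]>60)).astype(np.uint8); brown[:, 220:]=0
n,l,st,ce=cv2.connectedComponentsWithStats(brown)
for i in range(1,n):
    if st[i,4]>30: 
        ys,xs=np.where(l==i); k=np.polyfit(xs,ys,2); print('flange',st[i],ce[i])
        for xx in (xs.min(),145,xs.max()):
            r=ys[xs==xx]; print(xx,r.min(),r.max())
# bracket
dark=(g.max(2)<70).astype(np.uint8); n,l,st,ce=cv2.connectedComponentsWithStats(dark)
for i in range(1,n):
    if st[i,4]>400: print('dark',st[i],ce[i])
blue=((g[...,2]-g[...,0]>40)).astype(np.uint8); n,l,st,ce=cv2.connectedComponentsWithStats(blue)
for i in range(1,n):
    if st[i,4]>100: print('blue',st[i],ce[i])
print('bracket corners z8mm')
for p in [(53,121),(179,116),(186,271),(61,277)]: print(onplane(s,*D(*p),.008))
print('bins rim z.099 empty: back L,R ; front lip ; ')
for p,z in [((485,235),.099),((622,229),.099),((638,476),.099),((480,490),.099),((497,553),.048),((608,549),.048)]: print(onplane(s,*D(*p),z))
print('full')
for p,z in [((353,241),.099),((480,237),.099),((355,563),.048),((466,558),.048)]: print(onplane(s,*D(*p),z))
```

```text
board top corners z.245
(65, 34) [0.63834121 0.43420809 0.245     ]
(72, 570) [0.33637969 0.41608467 0.245     ]
(28, 34) [0.63820374 0.45494584 0.245     ]
(38, 570) [0.33659289 0.43452945 0.245     ]
board bottom front z0
(216, 93) [0.63836801 0.43692494 0.        ]
(228, 510) [0.33610622 0.41698831 0.        ]
studs z.178 top
[0.51831081 0.41610868 0.178     ]
[0.45868809 0.41414702 0.178     ]
studs tri
(array([0.51233792, 0.41226154, 0.22603502]), np.float64(0.01834847970863062))
(array([0.46340579, 0.42940504, 0.12231119]), np.float64(0.02976541016391662))
(array([0.51888423, 0.42184888, 0.17530491]), np.float64(0.005214027644785986))
(array([0.45889018, 0.41919387, 0.17720345]), np.float64(0.0036947610429135746))
flange [ 95 230  86   8 181] [135.71823204 232.13812155]
95 236 237
145 230 232
180 230 230
flange [ 96 253  85   9 189] [137.18518519 256.5026455 ]
96 260 261
145 255 257
180 253 253
dark [ 277  176   41   51 1725] [297.08869565 201.87304348]
dark [  48  180  141  158 9672] [ 87.08757237 256.28629032]
dark [ 359  213   19  104 1149] [365.84160139 263.7589208 ]
dark [
[... 309 characters left out ...]
  103 2606] [432.32578665 262.74520338]
blue [ 370  214   44  103 1684] [386.32066508 263.84857482]
bracket corners z8mm
[0.68918125 0.00298536 0.008     ]
[ 0.69376796 -0.09752819  0.008     ]
[ 0.56980224 -0.10202454  0.008     ]
[ 0.56490824 -0.00330912  0.008     ]
bins rim z.099 empty: back L,R ; front lip ; 
[ 0.58951363 -0.31088145  0.099     ]
[ 0.59418953 -0.41236157  0.099     ]
[ 0.41504594 -0.41688568  0.099     ]
[ 0.40533411 -0.30169284  0.099     ]
[ 0.3546882  -0.32967263  0.048     ]
[ 0.35736112 -0.41405554  0.048     ]
full
[ 0.58487356 -0.21362195  0.099     ]
[ 0.58803428 -0.30714965  0.099     ]
[ 0.34775879 -0.22216422  0.048     ]
[ 0.35108881 -0.30608143  0.048     ]
```

Run:
```python
from look import *
from scipy.optimize import least_squares
s=load('top0'); t=load('scene0'); im=s['image']
def big(im,x0,y0,x1,y1,k,name,g=.5):
    c=cv2.resize(np.ascontiguousarray(im[y0:y1,x0:x1,::-1]),None,fx=k,fy=k,interpolation=cv2.INTER_CUBIC)
    c=np.clip(255*(c/255.)**g,0,255).astype(np.uint8); cv2.imwrite(f'pics/{name}.png',c)
big(im,85,220,200,270,6.9,'c4'); big(im,355,205,465,320,5.2,'c5'); big(im,270,170,325,235,9,'c6')
big(t['image'],165,125,265,250,4.8,'c7')
```

```text
(no output)
```

View pics/c4.png

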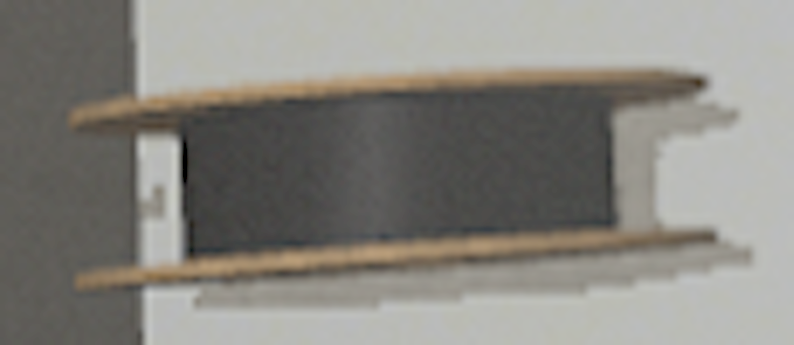

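View pics/c5.png

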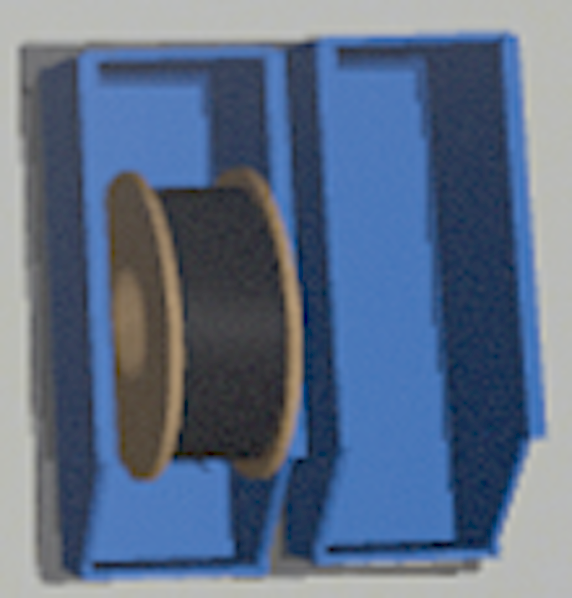

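View pics/c6.png

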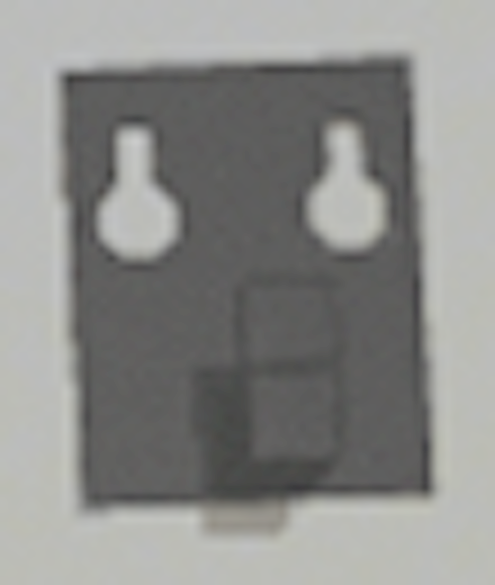

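Run:
```python
from look import *
from scipy.optimize import brentq, least_squares
s=load('top0')
E=lambda x,y:(355+x/5.2-.4,205+y/5.2-.4)
print('bin rim')
for p,z in [((317,42),.099),((516,36),.099),((545,437),.099),((313,560),.048),((496,553),.048)]: print(onplane(s,*E(*p),z))
F=lambda x,y:(85+x/6.9-.43,220+y/6.9-.43)
# flange end lines -> outer edges; right/left tips, treat at tangent
# spool model: centre (x,y,.1), yaw a ; fit tangent of tips: solve y from tips in plane
A=[(70,119),(707,80)]; B=[(76,285),(716,236)]
cam,_=ray(s,1,1)
def resid(p):
    x,y,a=p; r=[]
    th=np.linspace(0,2*np.pi,721)
    ax=np.array([np.cos(a),np.sin(a),0]); f=np.array([-np.sin(a),np.cos(a),0]); c=np.array([x,y,.1])
    for side,pts in ((1,A),(-1,B)):
        ring=np.array([proj(s,c+ax*side*.0275+.1*(np.cos(q)*f+np.sin(q)*np.array([0,0,1]))) for q in th])
        for j,pt in enumerate(pts):
            k=ring[:,0].argmin() if j==0 else ring[:,0].argmax()
            r+=list(ring[k]-np.array(F(*pt)))
    return r
q=least_squares(resid,[.53,.27,.05],diff_step=1e-3); print('spool',q.x,np.degrees(q.x[2]),np.round(q.fun,2))
G=lambda x,y:(270+x/9-.44,170+y/9-.44)
co=[onplane(s,*G(*p),.008) for p in [(63,73),(410,58),(432,494),(85,508)]]
for c in co: print(c)
bo=(co[2]+co[3])/2; to=(co[0]+co[1])/2; d=to-bo; print('bracket',bo,np.degrees(np.arctan2(d[1],d[0])))
w=co[0]-co[1]; print(np.degrees(np.arctan2(-w[0],w[1])))
print('keyholes',onplane(s,*G(138,219),.004),onplane(s,*G(347,211),.004))
a=np.arctan2(d[1],d[0]); zz=np.array([np.cos(a),np.sin(a),0]); yy=np.array([-zz[1],zz[0],0])
for Z in(0,24,46): print('lip top',[np.round((proj(s,bo*[1,1,0]+zz*Z/1e3+yy*y/1e3+[0,0,.138])-[270-.44,170-.44])*9) for y in(12,-12)])
```

```text
bin rim
[ 0.59050554 -0.32118206  0.099     ]
[ 0.59345515 -0.4118724   0.099     ]
[ 0.4145006  -0.41775531  0.099     ]
[ 0.35509164 -0.32927288  0.048     ]
[ 0.35798931 -0.41489552  0.048     ]
spool [0.51336369 0.30784089 0.08170956] 4.681612778516598 [-0.33 -0.59  0.15 -0.52 -0.11  0.57  0.33  0.52]
[0.6886488  0.00210146 0.008     ]
[ 0.69349129 -0.09631752  0.008     ]
[ 0.56951919 -0.10147704  0.008     ]
[ 0.56543429 -0.00404459  0.008     ]
bracket [ 0.56747674 -0.05276082  0.008     ] 2.6187124821526644
2.8168387615391794
keyholes [ 0.64768273 -0.01920782  0.004     ] [ 0.65021414 -0.07849401  0.004     ]
lip top [array([249., 464.]), array([346., 459.])]
lip top [array([244., 367.]), array([340., 363.])]
lip top [array([240., 279.]), array([336., 275.])]
```

```bash
cat > go.py <<'E'
import sys; from look import *
o=robot.get_obs(); p=np.array(o['tool_pos']); R,P,Y=o['ee_rot']
def to(x,y,z,yawdeg):
    c,s_=np.cos(Y),np.sin(Y); d=(np.array([x,y,z])-p)*1e3
    dy=(yawdeg-np.degrees(Y)+180)%360-180
    print('delta_pos',np.round([c*d[0]+s_*d[1],-d[2],-s_*d[0]+c*d[1]],1),'yaw',round(-np.radians(dy),3),'at',np.round(p,4),round(np.degrees(Y),2))
if __name__=='__main__':
    for a in sys.argv[1:]: to(*[float(v) for v in a.split(',')])
    print('t',o['time'],'F',np.round(o['wrist_force'],1),'w',round(o['width'],4))
E
python3 go.py 0.204,-0.511,0.30,-68 0.35,-0.12,0.30,-30 0.513,0.308,0.28,4.7
```

```text
delta_pos [  0.7 -95.6  -0.5] yaw -0.003 at [ 0.2042 -0.5101  0.2044] -68.18
delta_pos [-308.   -95.6  280.3] yaw -0.666 at [ 0.2042 -0.5101  0.2044] -68.18
delta_pos [-644.8  -75.6  590.7] yaw -1.272 at [ 0.2042 -0.5101  0.2044] -68.18
t 0.1 F [ 0.2  0.2 -0.4] w 0.0938
```

```bash
python3 -m handwheel '[{"delta_pos":[0,-45,0],"yaw":0},{"delta_pos":[-10,-80,10],"yaw":-0.1},{"delta_pos":[-40,-95,36],"yaw":-0.2},{"delta_pos":[-75,-95,68],"yaw":-0.3},{"delta_pos":[-110,-95,100],"yaw":-0.4},{"delta_pos":[-145,-95,132],"yaw":-0.5},{"delta_pos":[-180,-95,164],"yaw":-0.6},{"delta_pos":[-215,-95,196],"yaw":-0.7},{"delta_pos":[-250,-95,228],"yaw":-0.8},{"delta_pos":[-285,-95,260],"yaw":-0.9},{"delta_pos":[-320,-95,292],"yaw":-1.0},{"delta_pos":[-355,-95,324],"yaw":-1.1}]'; python3 go.py 0.513,0.308,0.28,4.7
```

```text
time: 1.3
tool_pos: [0.3733, -0.0587, 0.3002]
ee_rot: [-1.571, -0.0, -0.086]
wrist_force: [1.2, 0.0, -1.2]
width: 0.0941
delta_pos [107.6  20.2 377.4] yaw -0.168 at [ 0.3733 -0.0587  0.3002] -4.94
t 1.3 F [ 1.2  0.  -1.2] w 0.0941
```

```bash
python3 -m handwheel '[{"delta_pos":[11,0,38],"yaw":-0.05},{"delta_pos":[22,0,76],"yaw":-0.1},{"delta_pos":[33,0,114],"yaw":-0.15},{"delta_pos":[44,0,152],"yaw":-0.15},{"delta_pos":[55,0,190],"yaw":-0.15},{"delta_pos":[66,0,228],"yaw":-0.15},{"delta_pos":[77,0,266],"yaw":-0.15},{"delta_pos":[88,5,304],"yaw":-0.15},{"delta_pos":[97,10,340],"yaw":-0.15},{"delta_pos":[105,15,365],"yaw":-0.15},{"delta_pos":[108,20,373],"yaw":-0.15},{"delta_pos":[108,20,373],"yaw":-0.15}]'; python3 go.py 0.5134,0.3078,0.28,4.7
python3 - <<'E'
from look import *
s=snap('top','top1')
im=s['image'][170:350,60:260,::-1]; cv2.imwrite('pics/d1.png',np.clip(255*(cv2.resize(im,None,fx=3.3,fy=3.3,interpolation=2)/255.)**.5,0,255))
obs()
E
```

```text
time: 2.5
tool_pos: [0.514, 0.3014, 0.2782]
ee_rot: [-1.573, 0.004, 0.061]
wrist_force: [0.3, 0.1, 0.2]
width: 0.094
delta_pos [-0.2 -1.8  6.4] yaw -0.021 at [0.514  0.3014 0.2782] 3.5
t 2.5 F [0.3 0.1 0.2] w 0.094
time 2.55
joint_positions [ 4.3440e-01  1.9080e-01  1.1094e+00 -7.0000e-04  1.8440e+00  3.7420e-01]
qvel [-0.0194 -0.0331 -0.0053 -0.0015  0.005  -0.0005]
joint_torque [ 5.95900e-01 -3.74686e+01 -3.01438e+01  1.36600e-01 -7.39000e-02
  1.19000e-02]
tool_pos [0.514  0.3006 0.2793]
ee_rot [-1.5724  0.0023  0.0601]
wrist_force [ 0.6835 -0.0215 -0.1822]
wrist_torque [-0.0286 -0.1125 -0.0141]
width 0.0938[ WARN:0@0.752] global loadsave.cpp:1063 imwrite_ Unsupported depth image for selected encoder is fallbacked to CV_8U.
```

View pics/d1.png

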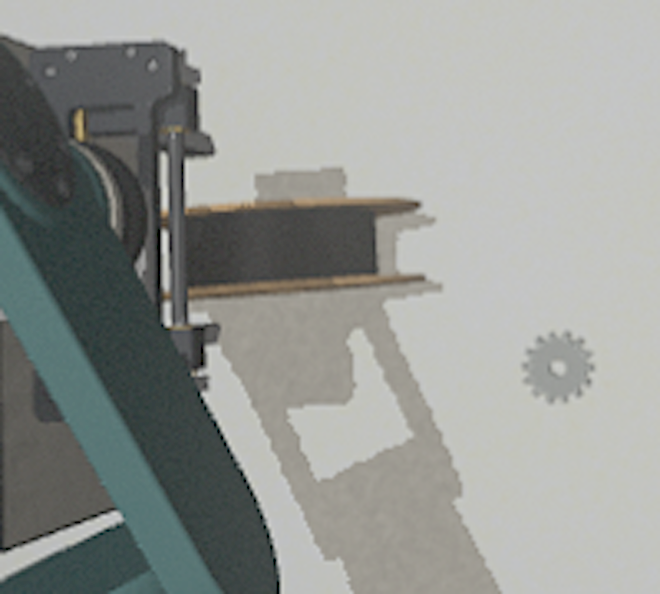

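```bash
python3 -m handwheel '[{"delta_pos":[0,30,6],"yaw":-0.02},{"delta_pos":[0,60,6],"yaw":-0.02},{"delta_pos":[0,90,6],"yaw":-0.02},{"delta_pos":[0,115,6],"yaw":-0.02},{"delta_pos":[0,124,6],"yaw":-0.02},{"delta_pos":[0,124,6],"yaw":-0.02}]'; python3 go.py 0.5134,0.3078,0.155,4.7
python3 -m handwheel '[{"delta_pos":[0,0,0],"yaw":0},{"delta_pos":[0,0,0],"yaw":0},{"delta_pos":[0,0,0],"yaw":0},{"delta_pos":[0,0,0],"yaw":0},{"delta_pos":[0,0,0],"yaw":0},{"delta_pos":[0,0,0],"yaw":0},{"delta_pos":[0,0,0],"yaw":0}]' 255;  python3 go.py 0.5134,0.3078,0.28,4.7
```

```text
time: 3.15
tool_pos: [0.5133, 0.3057, 0.1557]
ee_rot: [-1.572, 0.002, 0.079]
wrist_force: [0.4, -0.5, 0.7]
width: 0.0939
delta_pos [0.3 0.7 2.1] yaw -0.003 at [0.5133 0.3057 0.1557] 4.51
t 3.15 F [ 0.4 -0.5  0.7] w 0.0939
time: 3.85
tool_pos: [0.5142, 0.3073, 0.1568]
ee_rot: [-1.571, -0.001, 0.08]
wrist_force: [-0.5, -0.8, 1.2]
width: 0.0549
delta_pos [  -0.7 -123.2    0.6] yaw -0.002 at [0.5142 0.3073 0.1568] 4.59
t 3.85 F [-0.5 -0.8  1.2] w 0.0549
```

```bash
python3 -m handwheel '[{"delta_pos":[0,-5,-2],"yaw":0},{"delta_pos":[0,-12,-8],"yaw":0},{"delta_pos":[0,-22,-16],"yaw":0},{"delta_pos":[0,-40,-25],"yaw":0},{"delta_pos":[0,-65,-35],"yaw":0},{"delta_pos":[0,-95,-48],"yaw":0},{"delta_pos":[0,-125,-65],"yaw":0},{"delta_pos":[0,-155,-85],"yaw":0.05},{"delta_pos":[0,-180,-110],"yaw":0.15},{"delta_pos":[0,-200,-140],"yaw":0.25},{"delta_pos":[0,-205,-170],"yaw":0.35},{"delta_pos":[0,-205,-200],"yaw":0.45}]' ; python3 go.py 0.474,-0.369,0.36,-88.2
```

```text
time: 5.05
tool_pos: [0.5301, 0.106, 0.3641]
ee_rot: [-1.569, -0.004, -0.375]
wrist_force: [0.3, 0.4, -4.2]
width: 0.055
delta_pos [ 121.6    4.1 -462.6] yaw 1.165 at [0.5301 0.106  0.3641] -21.46
t 5.05 F [ 0.3  0.4 -4.2] w 0.055
```

Run:
```python
from look import *
s=snap('scene','scene2'); cv2.imwrite('pics/e2.png',cv2.convertScaleAbs(s['image'][:,:,::-1],alpha=1.6))
```

```text
(no output)
```

View pics/e2.png

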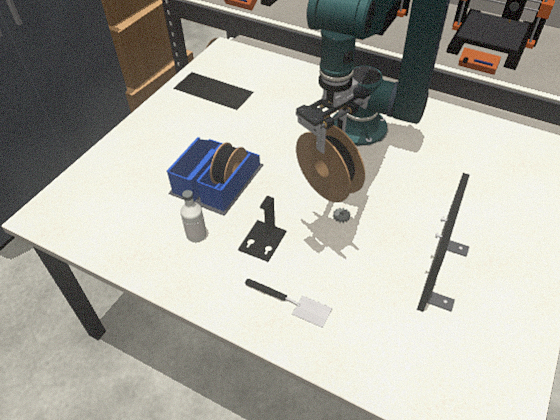

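The spool is held upright by the gripper at about (330,165) and clear of everything. The studs are now unobstructed at about (440,222) and (447,240). Next I carry the spool to the bin.

```bash
python3 -m handwheel '[{"delta_pos":[9,0,-33],"yaw":0.1},{"delta_pos":[19,0,-70],"yaw":0.2},{"delta_pos":[30,0,-112],"yaw":0.3},{"delta_pos":[41,0,-154],"yaw":0.4},{"delta_pos":[52,0,-196],"yaw":0.5},{"delta_pos":[63,0,-238],"yaw":0.6},{"delta_pos":[74,0,-280],"yaw":0.7},{"delta_pos":[85,0,-322],"yaw":0.8},{"delta_pos":[96,0,-364],"yaw":0.9},{"delta_pos":[106,0,-402],"yaw":1.0},{"delta_pos":[114,0,-433],"yaw":1.08},{"delta_pos":[120,0,-455],"yaw":1.14}]' ; python3 go.py 0.474,-0.369,0.36,-88.2
python3 -m handwheel '[{"delta_pos":[0,0,0],"yaw":0},{"delta_pos":[0,0,0],"yaw":0},{"delta_pos":[0,0,0],"yaw":0}]'; python3 go.py 0.474,-0.369,0.36,-88.2
python3 - <<'E'
from look import *
s=snap('scene','scene3'); cv2.imwrite('pics/e3.png',cv2.resize(cv2.convertScaleAbs(s['image'][60:260,120:320,::-1],alpha=1.6),None,fx=3,fy=3))
s=snap('top','top3'); cv2.imwrite('pics/e3t.png',cv2.resize(cv2.convertScaleAbs(s['image'][160:360,300:520,::-1],alpha=1.6),None,fx=3,fy=3))
E
```

```text
time: 6.3
tool_pos: [0.4759, -0.3625, 0.3612]
ee_rot: [-1.572, 0.0, -1.515]
wrist_force: [0.4, 0.5, -4.4]
width: 0.0549
delta_pos [ 6.4  1.2 -2.3] yaw 0.024 at [ 0.4759 -0.3625  0.3612] -86.82
t 6.3 F [ 0.4  0.5 -4.4] w 0.0549
time: 6.6
tool_pos: [0.4773, -0.3591, 0.362]
ee_rot: [-1.57, 0.0, -1.509]
wrist_force: [0.7, -0.0, -4.1]
width: 0.0546
delta_pos [ 9.7  2.  -3.9] yaw 0.031 at [ 0.4773 -0.3591  0.362 ] -86.44
t 6.6 F [ 0.7 -0.  -4.1] w 0.0546
```

View pics/e3.png

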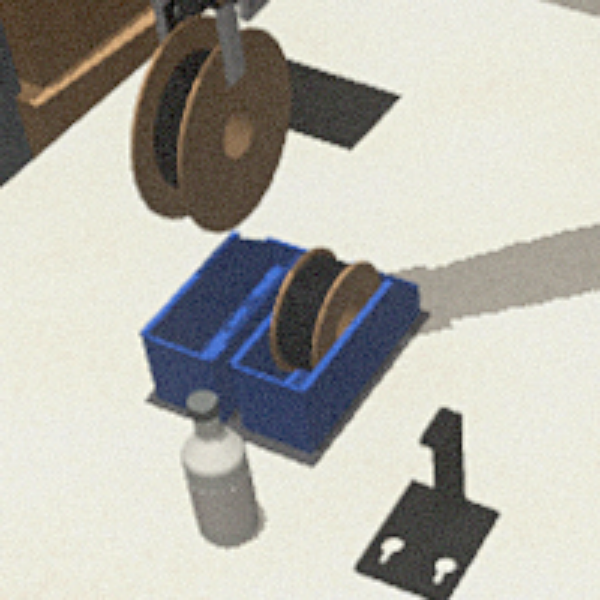

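View pics/e3t.png

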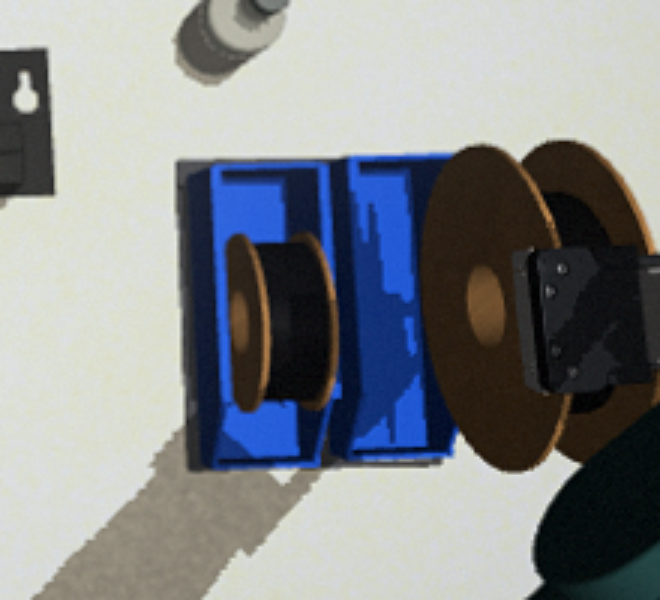

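```bash
python3 -m handwheel '[{"delta_pos":[4,15,-1],"yaw":0.015},{"delta_pos":[9,35,-3],"yaw":0.03},{"delta_pos":[10,55,-4],"yaw":0.03},{"delta_pos":[10,70,-4],"yaw":0.03},{"delta_pos":[10,80,-4],"yaw":0.03},{"delta_pos":[10,80,-4],"yaw":0.03}]' ; python3 go.py 0.474,-0.369,0.165,-88.2
python3 - <<'E'
from look import *
s=snap('scene','scene4'); cv2.imwrite('pics/e4.png',cv2.resize(cv2.convertScaleAbs(s['image'][60:260,120:320,::-1],alpha=1.6),None,fx=3,fy=3))
s=snap('top','top4'); cv2.imwrite('pics/e4t.png',cv2.resize(cv2.convertScaleAbs(s['image'][160:360,300:520,::-1],alpha=1.6),None,fx=3,fy=3))
E
```

```text
time: 7.3
tool_pos: [0.4737, -0.3689, 0.2799]
ee_rot: [-1.573, 0.002, -1.539]
wrist_force: [-2.1, 0.1, -4.6]
width: 0.0553
delta_pos [1.000e-01 1.149e+02 3.000e-01] yaw 0.001 at [ 0.4737 -0.3689  0.2799] -88.17
t 7.3 F [-2.1  0.1 -4.6] w 0.0553
```

View pics/e4.png

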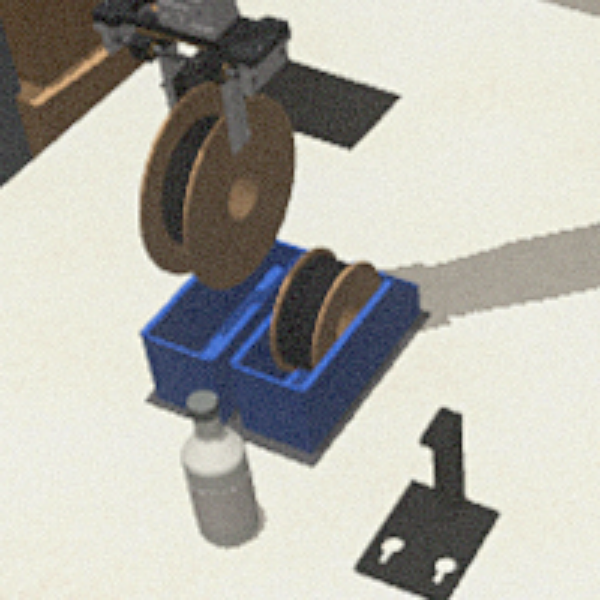

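View pics/e4t.png

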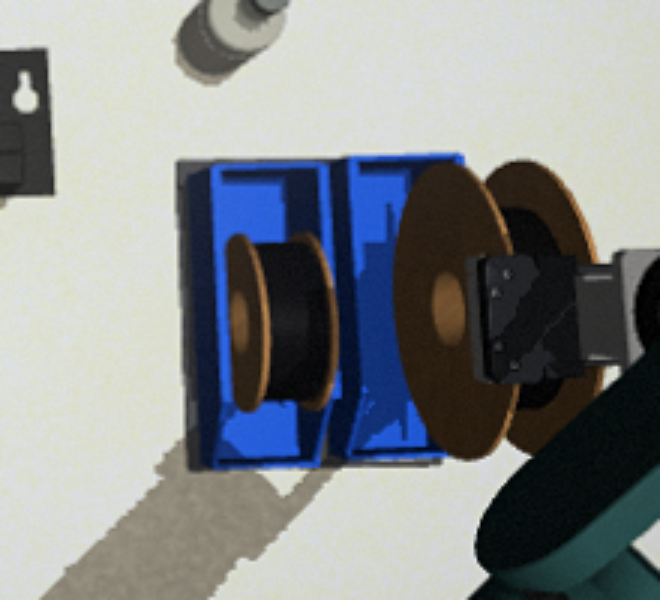

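The spool sits above the empty bin and lines up with it, with its hub at about (448,308) in the top crop. Now I lower it in two stages.

```bash
python3 -m handwheel '[{"delta_pos":[0,15,0],"yaw":0},{"delta_pos":[0,35,0],"yaw":0},{"delta_pos":[0,55,0],"yaw":0},{"delta_pos":[0,75,0],"yaw":0},{"delta_pos":[0,92,0],"yaw":0},{"delta_pos":[0,104,0],"yaw":0},{"delta_pos":[0,108,0],"yaw":0}]' ; python3 go.py 0.474,-0.369,0.165,-88.2
python3 -m handwheel '[{"delta_pos":[0,2,0],"yaw":0},{"delta_pos":[0,4,0],"yaw":0},{"delta_pos":[0,6,0],"yaw":0},{"delta_pos":[0,7,0],"yaw":0},{"delta_pos":[0,7,0],"yaw":0}]' ; python3 go.py 0.474,-0.369,0.165,-88.2
```

```text
time: 8.1
tool_pos: [0.4738, -0.3698, 0.1729]
ee_rot: [-1.571, 0.001, -1.54]
wrist_force: [-0.4, 0.9, -4.2]
width: 0.055
delta_pos [-0.8  7.9  0.2] yaw -0.0 at [ 0.4738 -0.3698  0.1729] -88.22
t 8.1 F [-0.4  0.9 -4.2] w 0.055
time: 8.6
tool_pos: [0.474, -0.3701, 0.1667]
ee_rot: [-1.571, -0.0, -1.54]
wrist_force: [-0.4, -0.1, -4.3]
width: 0.0544
delta_pos [-1.1  1.7  0.1] yaw -0.001 at [ 0.474  -0.3701  0.1667] -88.24
t 8.6 F [-0.4 -0.1 -4.3] w 0.0544
```

```bash
python3 -m handwheel '[{"delta_pos":[0,1,0],"yaw":0},{"delta_pos":[0,2,0],"yaw":0},{"delta_pos":[0,2,0],"yaw":0}]' ; python3 go.py 0.474,-0.369,0.165,-88.2
```

```text
time: 8.9
tool_pos: [0.474, -0.3701, 0.1649]
ee_rot: [-1.57, -0.0, -1.54]
wrist_force: [-1.0, -0.2, -3.2]
width: 0.0554
delta_pos [-1.1 -0.1  0. ] yaw -0.001 at [ 0.474  -0.3701  0.1649] -88.24
t 8.9 F [-1.  -0.2 -3.2] w 0.0554
```

```bash
python3 -m handwheel '[{"delta_pos":[0,1,0],"yaw":0},{"delta_pos":[0,1.5,0],"yaw":0},{"delta_pos":[0,1.5,0],"yaw":0}]' ; python3 -m handwheel '[{"delta_pos":[0,0,0],"yaw":0},{"delta_pos":[0,0,0],"yaw":0},{"delta_pos":[0,0,0],"yaw":0},{"delta_pos":[0,0,0],"yaw":0},{"delta_pos":[0,0,0],"yaw":0}]' 0
python3 -m handwheel '[{"delta_pos":[0,-10,0],"yaw":0},{"delta_pos":[0,-30,0],"yaw":0},{"delta_pos":[0,-65,0],"yaw":0},{"delta_pos":[0,-110,0],"yaw":0},{"delta_pos":[0,-140,0],"yaw":0}]'; python3 go.py 0.474,-0.369,0.165,-88.2 0.6024,-0.0512,0.25,-87.4
```

```text
time: 9.2
tool_pos: [0.4741, -0.3701, 0.1647]
ee_rot: [-1.57, -0.001, -1.54]
wrist_force: [-1.5, 1.1, 6.1]
width: 0.0548
time: 9.7
tool_pos: [0.4739, -0.3701, 0.1627]
ee_rot: [-1.571, 0.0, -1.54]
wrist_force: [1.0, 0.6, 1.2]
width: 0.0911
time: 10.2
tool_pos: [0.4742, -0.3703, 0.3074]
ee_rot: [-1.567, -0.004, -1.54]
wrist_force: [0.1, 0.0, -0.3]
width: 0.0939
delta_pos [ -1.3 142.4  -0.2] yaw -0.001 at [ 0.4742 -0.3703  0.3074] -88.24
delta_pos [-315.    57.4  137.9] yaw -0.015 at [ 0.4742 -0.3703  0.3074] -88.24
t 10.2 F [ 0.1  0.  -0.3] w 0.0939
```

```bash
python3 -m handwheel '[{"delta_pos":[-35,-3,15],"yaw":0},{"delta_pos":[-75,-3,33],"yaw":0},{"delta_pos":[-115,-3,50],"yaw":0},{"delta_pos":[-155,0,68],"yaw":0},{"delta_pos":[-195,10,85],"yaw":0},{"delta_pos":[-235,20,103],"yaw":-0.01},{"delta_pos":[-275,40,120],"yaw":-0.015},{"delta_pos":[-300,65,132],"yaw":-0.015},{"delta_pos":[-312,90,137],"yaw":-0.015},{"delta_pos":[-315,105,138],"yaw":-0.015},{"delta_pos":[-315,107,138],"yaw":-0.015},{"delta_pos":[-315,107,138],"yaw":-0.015}]'; python3 go.py 0.6024,-0.0512,0.122,-87.35
python3 - <<'E'
from look import *
s=snap('scene','scene5'); cv2.imwrite('pics/e5.png',cv2.resize(cv2.convertScaleAbs(s['image'][110:270,150:330,::-1],alpha=1.6),None,fx=3.6,fy=3.6))
s=snap('top','top5'); cv2.imwrite('pics/e5t.png',cv2.resize(cv2.convertScaleAbs(s['image'][140:340,260:480,::-1],alpha=1.6),None,fx=3,fy=3))
E
```

```text
time: 11.4
tool_pos: [0.6022, -0.0519, 0.1966]
ee_rot: [-1.57, -0.001, -1.526]
wrist_force: [-0.3, -0.2, 0.4]
width: 0.0937
delta_pos [-0.6 74.6  0.3] yaw -0.001 at [ 0.6022 -0.0519  0.1966] -87.43
t 11.4 F [-0.3 -0.2  0.4] w 0.0937
```

View pics/e5.png

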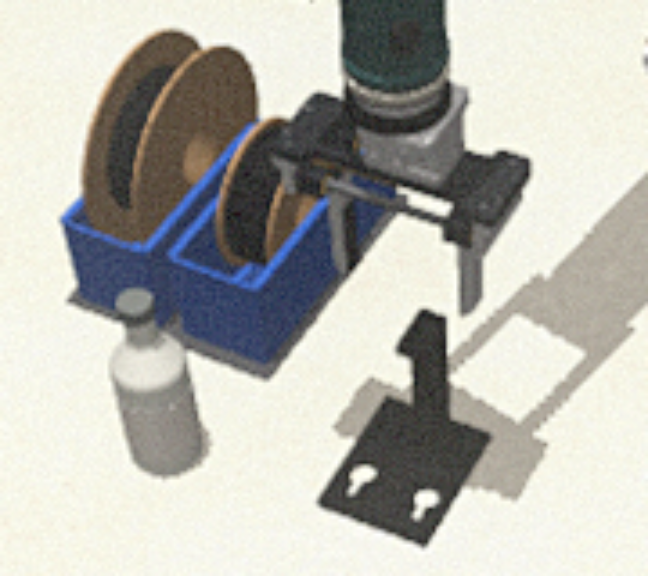

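View pics/e5t.png

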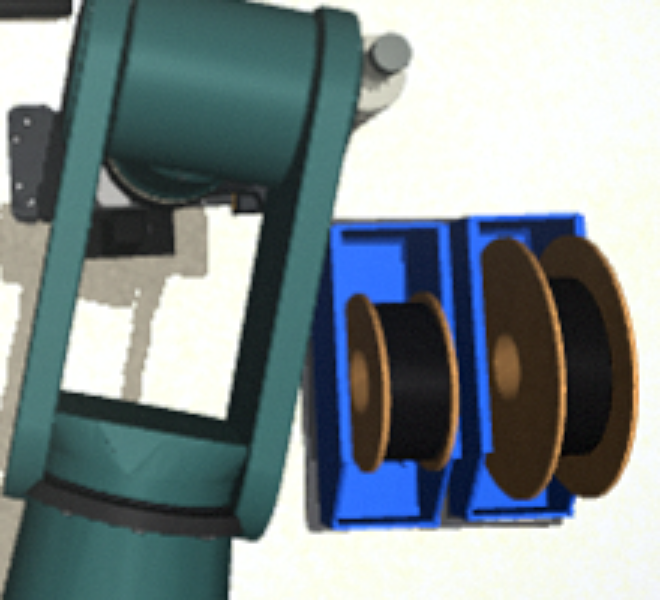

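The spool stands in the empty bin, with its hub at (507,365) in the top crop. The jaws straddle the bracket's lip, which is at (425,325) in the scene crop. I'll descend and pinch the lip.

```bash
python3 -m handwheel '[{"delta_pos":[0,25,0],"yaw":0},{"delta_pos":[0,50,0],"yaw":0},{"delta_pos":[0,70,0],"yaw":0},{"delta_pos":[0,75,0],"yaw":0},{"delta_pos":[0,75,0],"yaw":0}]' 120; python3 go.py 0.6024,-0.0512,0.122,-87.35
python3 -m handwheel '[{"delta_pos":[0,0,0],"yaw":0},{"delta_pos":[0,0,0],"yaw":0},{"delta_pos":[0,0,0],"yaw":0},{"delta_pos":[0,0,0],"yaw":0},{"delta_pos":[0,0,0],"yaw":0}]' 255;  python3 go.py 0.6024,-0.0512,0.122,-87.35
```

```text
time: 12.0
tool_pos: [0.6022, -0.0517, 0.1214]
ee_rot: [-1.571, -0.0, -1.526]
wrist_force: [0.9, 0.6, -0.4]
width: 0.0578
delta_pos [-0.4 -0.6  0.2] yaw -0.001 at [ 0.6022 -0.0517  0.1214] -87.44
t 12.0 F [ 0.9  0.6 -0.4] w 0.0578
time: 12.5
tool_pos: [0.6025, -0.0507, 0.1217]
ee_rot: [-1.57, 0.0, -1.525]
wrist_force: [0.2, 1.2, 1.5]
width: 0.0235
delta_pos [ 0.5 -0.3 -0.2] yaw -0.0 at [ 0.6025 -0.0507  0.1217] -87.36
t 12.5 F [0.2 1.2 1.5] w 0.0235
```

```bash
python3 -m handwheel '[{"delta_pos":[0,-0.5,-6],"yaw":0},{"delta_pos":[0,-1.5,-12],"yaw":0},{"delta_pos":[0,-2.5,-18],"yaw":0},{"delta_pos":[0,-3,-23],"yaw":0},{"delta_pos":[0,-3.5,-29],"yaw":0},{"delta_pos":[0,-4,-35],"yaw":0},{"delta_pos":[0,-4,-41],"yaw":0},{"delta_pos":[0,-3.5,-47],"yaw":0},{"delta_pos":[0,-3.5,-47],"yaw":0}]';  python3 go.py 0.6024,-0.0512,0.122,-87.35
python3 - <<'E'
from look import *
s=snap('scene','scene6'); cv2.imwrite('pics/e6.png',cv2.resize(cv2.convertScaleAbs(s['image'][140:270,200:330,::-1],alpha=1.6),None,fx=4.5,fy=4.5))
E
```

```text
time: 13.4
tool_pos: [0.5544, -0.0531, 0.1245]
ee_rot: [-1.571, -0.0, -1.525]
wrist_force: [-0.6, -0.4, -0.9]
width: 0.0239
delta_pos [ 0.3  2.5 48. ] yaw -0.001 at [ 0.5544 -0.0531  0.1245] -87.39
t 13.4 F [-0.6 -0.4 -0.9] w 0.0239
```

View pics/e6.png

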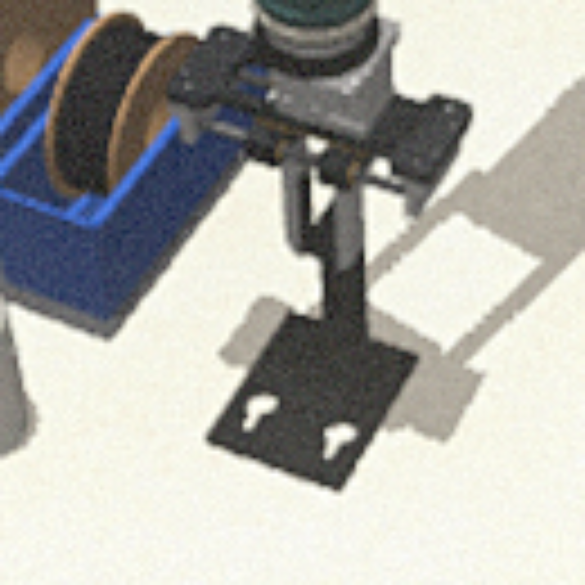

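```bash
cat > bk.py <<'E'
from look import *
def pts(O,ang,th):
    # bracket pose: origin O (world), heading ang deg, tipped th deg (0 flat,90 standing) -> fn from bracket (x,y,z) mm
    a=np.radians(ang); t=np.radians(th)
    h=np.array([np.cos(a),np.sin(a),0]); u=np.array([0,0,1.]); y=np.array([-h[1],h[0],0])
    Z=h*np.cos(t)+u*np.sin(t); X=-u*np.cos(t)+h*np.sin(t)
    return lambda x,yy,z: np.array(O)+(X*x+y*yy+Z*z)/1e3
E
python3 - <<'E'
from bk import *
s=load('scene6')
obsd=[(340,490),(207,440),(418,352),(290,313)]
print('obs',[np.round(np.array(o)/4.5+[200,140]-.4,1) for o in obsd])
for O,th in [((.5675,-.0528,0),0),((.5675,-.0528,0),20),((.5195,-.0550,0),0),((.5435,-.054,0),10)]:
    f=pts(O,2.65,th); print(O,th,[np.round(proj(s,f(-8,yy,z)),1) for yy,z in [(50,125),(-50,125),(50,0),(-50,0)]])
E
```

```text
obs [array([275.2, 248.5]), array([245.6, 237.4]), array([292.5, 217.8]), array([264. , 209.2])]
(0.5675, -0.0528, 0) 0 [array([267.9, 259.9]), array([237.8, 248.2]), array([286.3, 229.6]), array([257.2, 219. ])]
(0.5675, -0.0528, 0) 20 [array([269. , 248.6]), array([238.3, 236.9]), array([286.7, 229.1]), array([257.7, 218.5])]
(0.5195, -0.055, 0) 0 [array([275.2, 247.9]), array([245.5, 236.7]), array([292.9, 218.8]), array([264.3, 208.5])]
(0.5435, -0.054, 0) 10 [array([271.8, 248.6]), array([241.6, 237.1]), array([289.8, 223.8]), array([261. , 213.5])]
```

The projection check shows the bracket slid flat 48 mm toward the robot instead of tipping, so the pinch resists turning more than the bench holds the plate. I'll let go, re-pinch only the outer corner of the lip with the very tips of the fingers, and press down a little while pulling.

```bash
python3 -m handwheel '[{"delta_pos":[0,3,0],"yaw":0},{"delta_pos":[0,3,0],"yaw":0}]'; python3 -m handwheel '[{"delta_pos":[0,0,0],"yaw":0},{"delta_pos":[0,0,0],"yaw":0},{"delta_pos":[0,-8,8],"yaw":0},{"delta_pos":[0,-11,8],"yaw":0},{"delta_pos":[0,-11,8],"yaw":0}]' 140; python3 go.py 0.5624,-0.053,0.133,-87.35
python3 - <<'E'
from look import *
s=snap('scene','scene7'); cv2.imwrite('pics/e7.png',cv2.resize(cv2.convertScaleAbs(s['image'][140:270,200:330,::-1],alpha=1.6),None,fx=4.5,fy=4.5))
E
```

```text
time: 13.65
tool_pos: [0.5557, -0.0531, 0.1217]
ee_rot: [-1.57, -0.0, -1.525]
wrist_force: [0.0, 0.7, -0.5]
width: 0.0235
time: 14.15
tool_pos: [0.5636, -0.0529, 0.1331]
ee_rot: [-1.57, -0.001, -1.525]
wrist_force: [-0.7, 0.3, -0.3]
width: 0.0425
delta_pos [ 0.1  0.1 -1.2] yaw -0.0 at [ 0.5636 -0.0529  0.1331] -87.37
t 14.15 F [-0.7  0.3 -0.3] w 0.0425
```

View pics/e7.png

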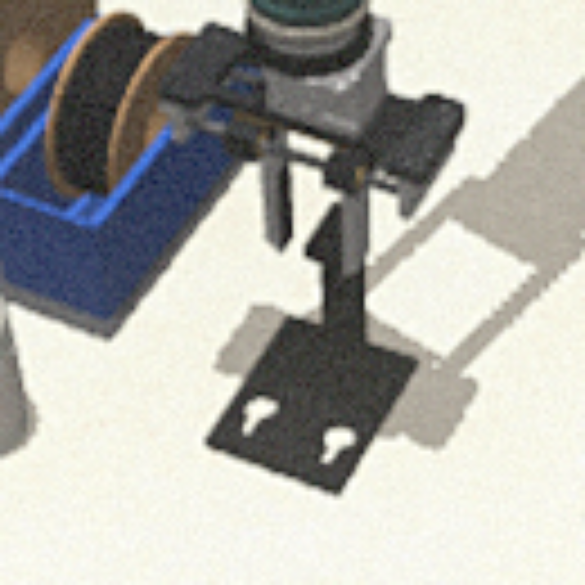

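```bash
python3 -m handwheel '[{"delta_pos":[0,0,0],"yaw":0},{"delta_pos":[0,0,0],"yaw":0},{"delta_pos":[0,0,0],"yaw":0}]' 255; python3 -m handwheel '[{"delta_pos":[0,1,0],"yaw":0},{"delta_pos":[0,2,0],"yaw":0},{"delta_pos":[0,2,0],"yaw":0}]'
python3 -m handwheel '[{"delta_pos":[0,-0.5,-3],"yaw":0},{"delta_pos":[0,-1.2,-6],"yaw":0},{"delta_pos":[0,-2,-9],"yaw":0},{"delta_pos":[0,-3,-12],"yaw":0}]'; python3 go.py 0.5624,-0.053,0.133,-87.35
python3 - <<'E'
from look import *
s=snap('scene','scene8'); cv2.imwrite('pics/e8.png',cv2.resize(cv2.convertScaleAbs(s['image'][140:270,200:330,::-1],alpha=1.6),None,fx=4.5,fy=4.5))
E
```

```text
time: 14.5
tool_pos: [0.5629, -0.0526, 0.1322]
ee_rot: [-1.571, 0.0, -1.525]
wrist_force: [0.4, 0.9, -1.1]
width: 0.0234
time: 14.8
tool_pos: [0.563, -0.0522, 0.132]
ee_rot: [-1.57, 0.001, -1.525]
wrist_force: [-2.9, 0.4, 5.9]
width: 0.0235
time: 15.2
tool_pos: [0.5523, -0.0531, 0.1347]
ee_rot: [-1.567, -0.0, -1.525]
wrist_force: [3.0, 1.3, 3.9]
width: 0.0233
delta_pos [ 0.4  1.7 10.1] yaw -0.0 at [ 0.5523 -0.0531  0.1347] -87.36
t 15.2 F [3.  1.3 3.9] w 0.0233
```

View pics/e8.png

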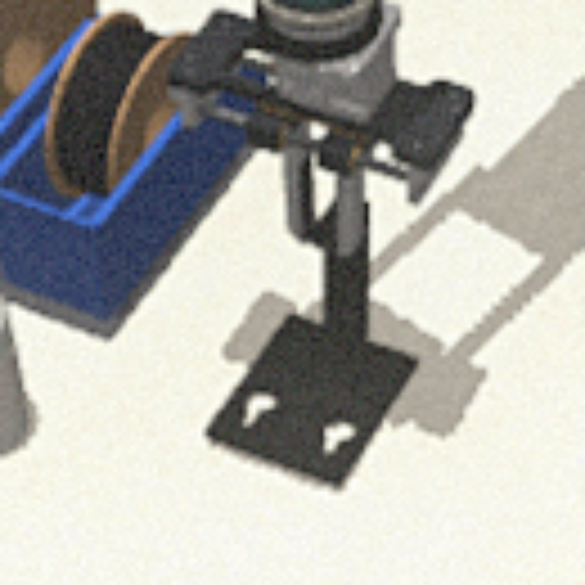

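The plate's far edge has now lifted off the bench, visible as a light gap at (338,488), and the lower edge stayed put. I'll carry on along the arc.

```bash
python3 -m handwheel '[{"delta_pos":[0,-0.7,-4],"yaw":0},{"delta_pos":[0,-1.3,-8],"yaw":0},{"delta_pos":[0,-1.8,-12],"yaw":0},{"delta_pos":[0,-2.2,-16],"yaw":0},{"delta_pos":[0,-2.5,-20],"yaw":0},{"delta_pos":[0,-2.6,-24],"yaw":0}]'; python3 go.py 0.5624,-0.053,0.133,-87.35
python3 - <<'E'
from look import *
s=snap('scene','scene9'); cv2.imwrite('pics/e9.png',cv2.resize(cv2.convertScaleAbs(s['image'][140:270,200:330,::-1],alpha=1.6),None,fx=4.5,fy=4.5))
E
```

```text
time: 15.85
tool_pos: [0.528, -0.0543, 0.1373]
ee_rot: [-1.568, -0.0, -1.525]
wrist_force: [1.9, 2.5, 7.0]
width: 0.0232
delta_pos [ 0.3  4.3 34.4] yaw -0.0 at [ 0.528  -0.0543  0.1373] -87.37
t 15.85 F [1.9 2.5 7. ] w 0.0232
```

View pics/e9.png

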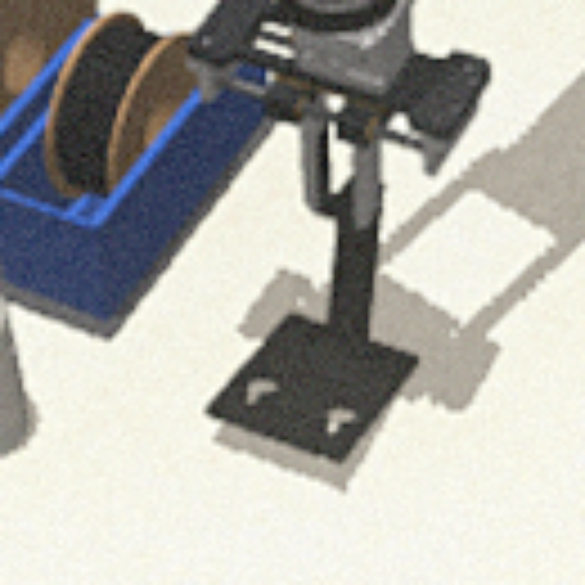

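```bash
python3 -m handwheel '[{"delta_pos":[0,0,-6],"yaw":0},{"delta_pos":[0,0,-12],"yaw":0},{"delta_pos":[0,0.4,-18],"yaw":0},{"delta_pos":[0,1,-24],"yaw":0},{"delta_pos":[0,2,-30],"yaw":0},{"delta_pos":[0,3.3,-36],"yaw":0},{"delta_pos":[0,5,-42],"yaw":0},{"delta_pos":[0,7,-48],"yaw":0},{"delta_pos":[0,9,-54],"yaw":0},{"delta_pos":[0,11,-60],"yaw":0}]'; python3 go.py 0.5624,-0.053,0.133,-87.35
python3 - <<'E'
from look import *
s=snap('scene','scene10'); cv2.imwrite('pics/e10.png',cv2.resize(cv2.convertScaleAbs(s['image'][140:270,200:330,::-1],alpha=1.6),None,fx=4.5,fy=4.5))
E
```

```text
time: 16.9
tool_pos: [0.4666, -0.0573, 0.1258]
ee_rot: [-1.571, -0.0, -1.525]
wrist_force: [-1.6, 1.7, 6.1]
width: 0.0232
delta_pos [ 0.1 -7.2 95.9] yaw -0.0 at [ 0.4666 -0.0573  0.1258] -87.38
t 16.9 F [-1.6  1.7  6.1] w 0.0232
```

View pics/e10.png

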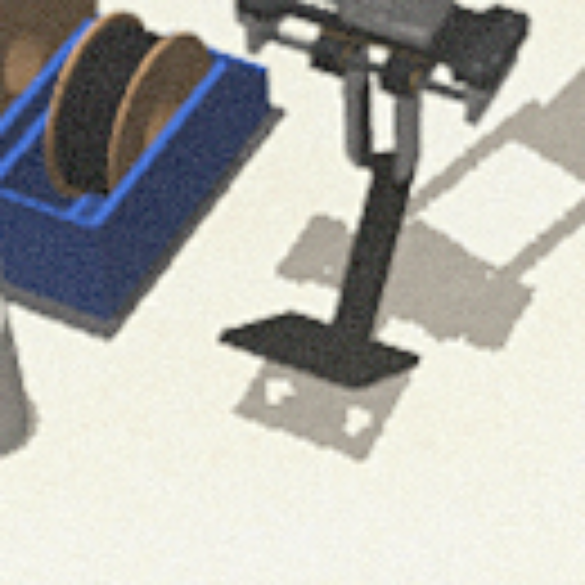

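It is at about 40 degrees with the lower edge still in place. The remaining part of the arc follows.

```bash
python3 -m handwheel '[{"delta_pos":[0,2.5,-5.5],"yaw":0},{"delta_pos":[0,5.4,-11],"yaw":0},{"delta_pos":[0,8.5,-16.5],"yaw":0},{"delta_pos":[0,11.7,-21.7],"yaw":0},{"delta_pos":[0,15.3,-27],"yaw":0},{"delta_pos":[0,19,-32],"yaw":0},{"delta_pos":[0,23,-36.6],"yaw":0},{"delta_pos":[0,27,-41],"yaw":0},{"delta_pos":[0,31.5,-45.5],"yaw":0},{"delta_pos":[0,36,-50],"yaw":0},{"delta_pos":[0,40.7,-54],"yaw":0},{"delta_pos":[0,45.4,-57.6],"yaw":0}]'; python3 go.py 0.5624,-0.053,0.133,-87.35
python3 - <<'E'
from look import *
s=snap('scene','scene11'); cv2.imwrite('pics/e11.png',cv2.resize(cv2.convertScaleAbs(s['image'][140:270,200:330,::-1],alpha=1.6),None,fx=4.5,fy=4.5))
E
```

```text
time: 18.15
tool_pos: [0.4083, -0.0599, 0.0789]
ee_rot: [-1.574, -0.0, -1.525]
wrist_force: [-4.5, -0.2, 5.1]
width: 0.0236
delta_pos [  0.2 -54.1 154.2] yaw -0.001 at [ 0.4083 -0.0599  0.0789] -87.38
t 18.15 F [-4.5 -0.2  5.1] w 0.0236
```

View pics/e11.png

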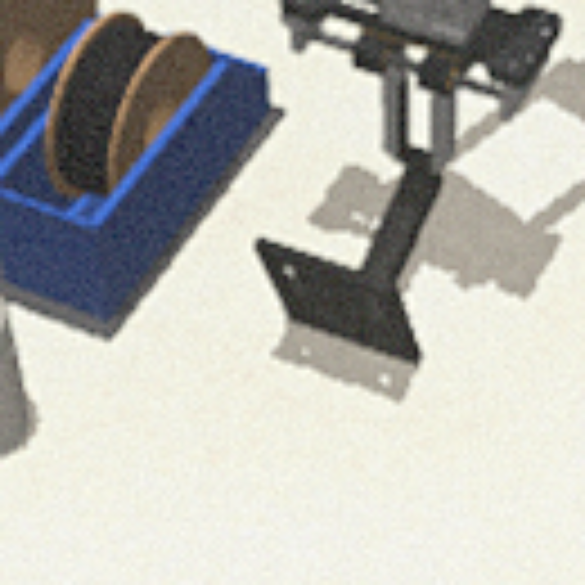

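```bash
python3 -m handwheel '[{"delta_pos":[0,5,-3.6],"yaw":0},{"delta_pos":[0,10.2,-6.9],"yaw":0},{"delta_pos":[0,15.5,-10],"yaw":0},{"delta_pos":[0,21,-13],"yaw":0},{"delta_pos":[0,26.5,-15.7],"yaw":0},{"delta_pos":[0,32,-18],"yaw":0},{"delta_pos":[0,36,-19.6],"yaw":0},{"delta_pos":[0,40,-21],"yaw":0},{"delta_pos":[0,42,-21.7],"yaw":0},{"delta_pos":[0,42,-21.7],"yaw":0}]'; python3 go.py 0.5624,-0.053,0.133,-87.35
python3 - <<'E'
from look import *
s=snap('scene','scene12'); cv2.imwrite('pics/e12.png',cv2.resize(cv2.convertScaleAbs(s['image'][140:270,200:330,::-1],alpha=1.6),None,fx=4.5,fy=4.5))
E
```

```text
time: 19.2
tool_pos: [0.3882, -0.0607, 0.0375]
ee_rot: [-1.57, 0.0, -1.525]
wrist_force: [-0.2, -1.2, 0.5]
width: 0.0234
delta_pos [  0.3 -95.5 174.3] yaw -0.001 at [ 0.3882 -0.0607  0.0375] -87.38
t 19.2 F [-0.2 -1.2  0.5] w 0.0234
```

View pics/e12.png

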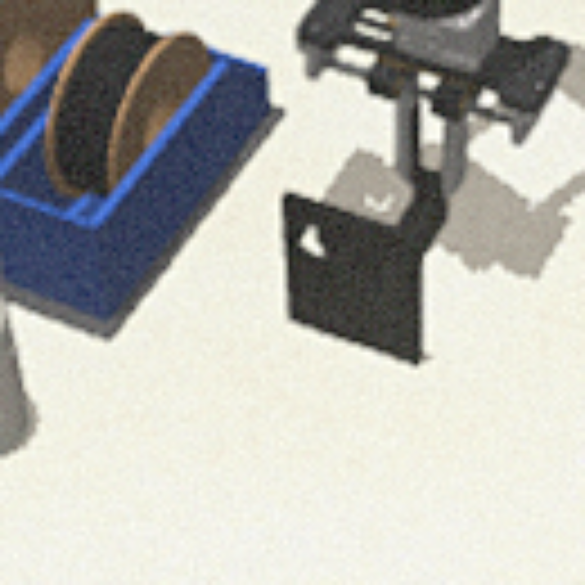

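```bash
python3 -m handwheel '[{"delta_pos":[0,1.5,0],"yaw":0},{"delta_pos":[0,3,0],"yaw":0},{"delta_pos":[0,3,0],"yaw":0}]'; python3 -m handwheel '[{"delta_pos":[0,0,0],"yaw":0},{"delta_pos":[0,0,0],"yaw":0},{"delta_pos":[0,0,0],"yaw":0},{"delta_pos":[0,0,0],"yaw":0}]' 100; python3 -m handwheel '[{"delta_pos":[0,-20,0],"yaw":0},{"delta_pos":[0,-55,0],"yaw":0},{"delta_pos":[0,-85,0],"yaw":0},{"delta_pos":[0,-85,0],"yaw":0}]' 60
python3 - <<'E'
from look import *
s=snap('scene','scene13'); cv2.imwrite('pics/e13.png',cv2.resize(cv2.convertScaleAbs(s['image'][110:240,230:360,::-1],alpha=1.6),None,fx=4.5,fy=4.5))
s=snap('top','top13'); cv2.imwrite('pics/e13t.png',cv2.resize(cv2.convertScaleAbs(s['image'][160:330,230:370,::-1],alpha=1.6),None,fx=3.5,fy=3.5))
E
```

```text
time: 19.55
tool_pos: [0.3882, -0.0608, 0.0367]
ee_rot: [-1.571, -0.0, -1.525]
wrist_force: [-7.4, 2.0, 12.1]
width: 0.0234
time: 19.95
tool_pos: [0.3879, -0.0607, 0.0343]
ee_rot: [-1.571, 0.0, -1.525]
wrist_force: [-0.1, 0.1, -1.0]
width: 0.0519
time: 20.35
tool_pos: [0.3911, -0.0617, 0.1241]
ee_rot: [-1.562, -0.003, -1.525]
wrist_force: [0.4, -0.7, -0.6]
width: 0.0721
```

View pics/e13.png

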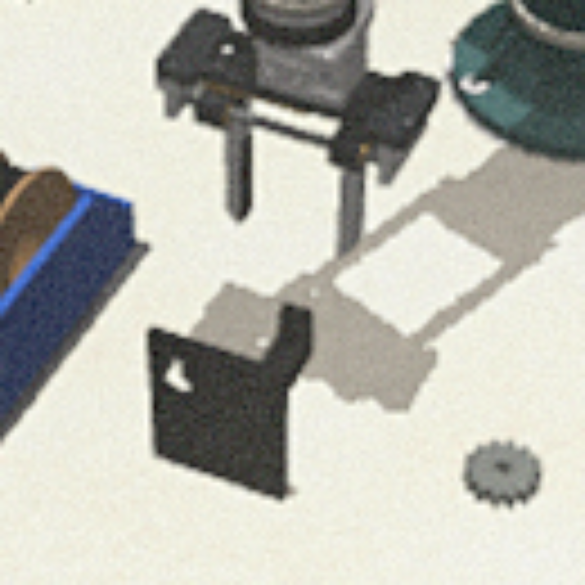

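View pics/e13t.png

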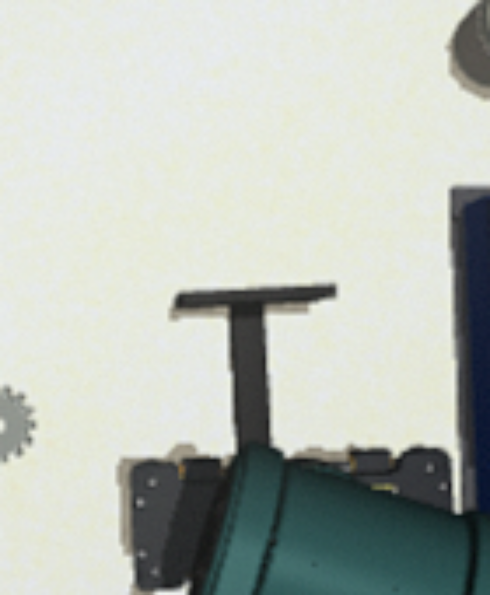

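The bracket now stands on its arm in the scene view, and the top view shows the plate at about (256,295) with the arm running down to the lip. Next I measure its pose.

Run:
```python
from look import *
s=load('top13'); sc=load('scene13')
big=cv2.resize(s['image'][225:275,270:340,::-1],None,fx=11,fy=11,interpolation=cv2.INTER_CUBIC)
cv2.imwrite('pics/f13.png',np.clip(255*(big/255.)**.5,0,255).astype(np.uint8))
b=cv2.resize(sc['image'][170:225,255:320,::-1],None,fx=10,fy=10,interpolation=cv2.INTER_CUBIC)
cv2.imwrite('pics/f13s.png',np.clip(255*(b/255.)**.5,0,255).astype(np.uint8))
```

```text
(no output)
```

View pics/f13.png

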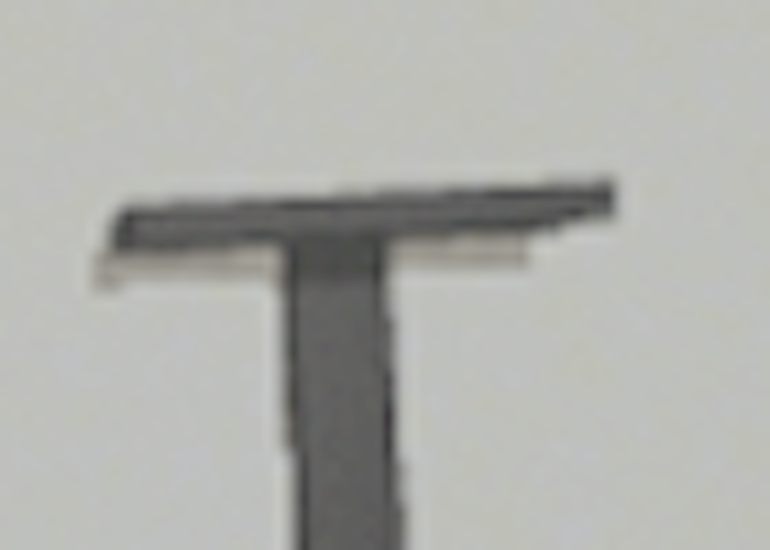

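View pics/f13s.png

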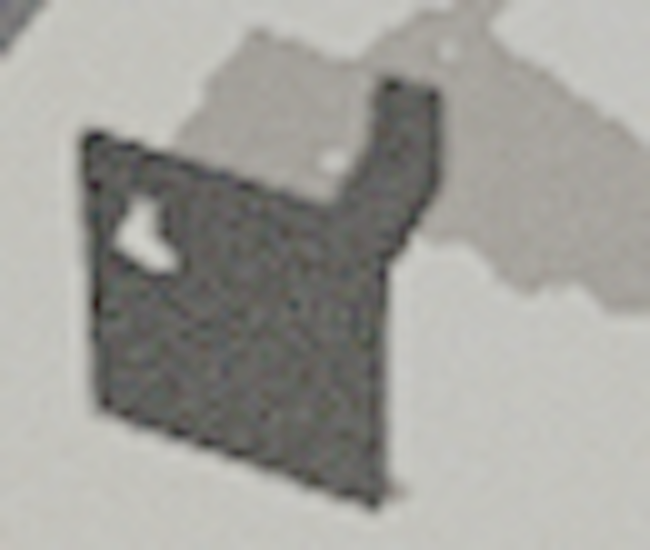

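```bash
python3 - <<'E'
from bk import *
s=load('top13'); sc=load('scene13')
T=lambda x,y:(270+x/11-.45,225+y/11-.45); S=lambda x,y:(255+x/10-.45,170+y/10-.45)
L=onplane(s,*T(122,206),.125); R=onplane(s,*T(614,184),.125); print('back top',L,R,(L+R)/2,np.degrees(np.arctan2(L[0]-R[0],-(L[1]-R[1]))))
a=onplane(s,*T(288,250),.024);b=onplane(s,*T(384,245),.024);c=onplane(s,*T(299,545),.024);d=onplane(s,*T(403,545),.024)
m1=(a+b)/2;m2=(c+d)/2; print('arm',m1,m2,np.degrees(np.arctan2(m1[1]-m2[1],m1[0]-m2[0])), np.linalg.norm(a-b)*1e3)
print('scene bottom back corners z0', onplane(sc,*S(383,507),0),onplane(sc,*S(98,407),0)); print('top back z.125',onplane(sc,*S(85,130),.125))
E
python3 go.py 0.45,-0.058,0.12,-87.4
```

```text
back top [ 0.5179555  -0.00418506  0.125     ] [ 0.52246936 -0.10501883  0.125     ] [ 0.52021243 -0.05460194  0.125     ] -177.43684433547605
arm [ 0.51214298 -0.0557362   0.024     ] [ 0.44578423 -0.05874611  0.024     ] 2.5970496274240453 21.669976411394856
scene bottom back corners z0 [ 0.51670802 -0.00561314  0.        ] [ 0.52199799 -0.10490882  0.        ]
top back z.125 [ 0.52106032 -0.10428348  0.125     ]
delta_pos [ 0.  -0.3 61.8] yaw 0.0 at [ 0.3883 -0.0608  0.1197] -87.37
t 20.45 F [0.3 0.2 0.2] w 0.072
```

```bash
python3 -m handwheel '[{"delta_pos":[0,0,25],"yaw":0},{"delta_pos":[0,0,55],"yaw":0},{"delta_pos":[0,5,63],"yaw":0},{"delta_pos":[0,35,63],"yaw":0},{"delta_pos":[0,70,63],"yaw":0},{"delta_pos":[0,100,63],"yaw":0},{"delta_pos":[0,110,63],"yaw":0},{"delta_pos":[0,110,63],"yaw":0}]'; python3 go.py 0.4518,-0.058,0.006,-87.4
```

```text
time: 21.25
tool_pos: [0.4482, -0.0573, 0.007]
ee_rot: [-1.577, 0.002, -1.525]
wrist_force: [0.7, -0.2, -0.3]
width: 0.0718
delta_pos [0.9 1.  3.6] yaw 0.0 at [ 0.4482 -0.0573  0.007 ] -87.38
t 21.25 F [ 0.7 -0.2 -0.3] w 0.0718
```

```bash
python3 -m handwheel '[{"delta_pos":[0.7,1.5,1],"yaw":0},{"delta_pos":[0.7,1.5,1],"yaw":0}]'; python3 go.py 0.4518,-0.058,0.006,-87.4;  python3 -m handwheel '[{"delta_pos":[0,0,0],"yaw":0},{"delta_pos":[0,0,0],"yaw":0},{"delta_pos":[0,0,0],"yaw":0},{"delta_pos":[0,0,0],"yaw":0},{"delta_pos":[0,0,0],"yaw":0},{"delta_pos":[0,0,0],"yaw":0}]' 255; python3 go.py 0.4518,-0.058,0.006,-87.4
```

```text
time: 21.45
tool_pos: [0.4534, -0.059, 0.0097]
ee_rot: [-1.568, -0.001, -1.525]
wrist_force: [-0.7, 0.4, -0.3]
width: 0.0717
delta_pos [-1.1  3.7 -1.5] yaw 0.0 at [ 0.4534 -0.059   0.0097] -87.38
t 21.45 F [-0.7  0.4 -0.3] w 0.0717
time: 22.05
tool_pos: [0.452, -0.0585, 0.0082]
ee_rot: [-1.571, -0.0, -1.525]
wrist_force: [-1.0, -0.4, 0.2]
width: 0.0273
delta_pos [-0.5  2.2 -0.2] yaw 0.0 at [ 0.452  -0.0585  0.0082] -87.37
t 22.05 F [-1.  -0.4  0.2] w 0.0273
```

```bash
python3 -m handwheel '[{"delta_pos":[0,0,0],"yaw":0},{"delta_pos":[0,0,0],"yaw":0},{"delta_pos":[0,0,0],"yaw":0}]'; python3 -m handwheel '[{"delta_pos":[0,-3,0],"yaw":0},{"delta_pos":[0,-10,0],"yaw":0},{"delta_pos":[0,-25,0],"yaw":0},{"delta_pos":[0,-45,0],"yaw":0},{"delta_pos":[0,-65,0],"yaw":0},{"delta_pos":[0,-85,0],"yaw":0},{"delta_pos":[0,-100,0],"yaw":0},{"delta_pos":[0,-108,0],"yaw":0},{"delta_pos":[0,-110,0],"yaw":0},{"delta_pos":[0,-110,0],"yaw":0}]'
python3 - <<'E'
from look import *
t=snap('top','top14'); s=snap('scene','scene14')
def big(im,x0,y0,x1,y1,k,name,g=.5):
    c=cv2.resize(np.ascontiguousarray(im[y0:y1,x0:x1,::-1]),None,fx=k,fy=k,interpolation=cv2.INTER_CUBIC)
    cv2.imwrite(f'pics/{name}.png',np.clip(255*(c/255.)**g,0,255).astype(np.uint8))
big(t['image'],40,170,125,345,3.4,'g1'); big(t['image'],65,230,115,285,10,'g2'); big(s['image'],415,205,465,260,10,'g3'); big(s['image'],240,120,360,240,5,'g4')
E
```

```text
time: 22.35
tool_pos: [0.452, -0.0584, 0.0081]
ee_rot: [-1.571, 0.0, -1.525]
wrist_force: [0.4, 0.7, 0.9]
width: 0.0236
time: 23.35
tool_pos: [0.4519, -0.0585, 0.118]
ee_rot: [-1.571, -0.0, -1.525]
wrist_force: [0.1, -0.0, -1.7]
width: 0.0237
```

View pics/g2.png

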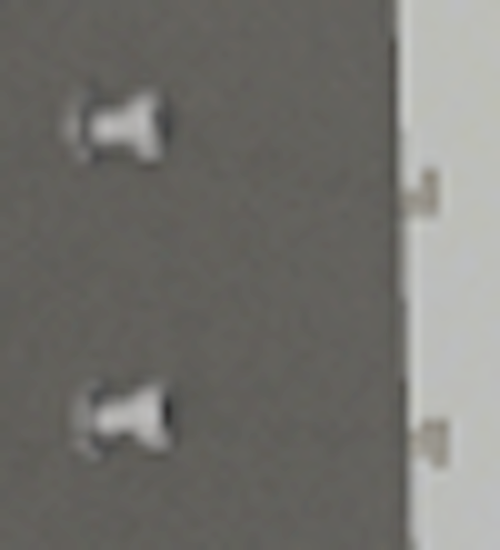

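View pics/g3.png

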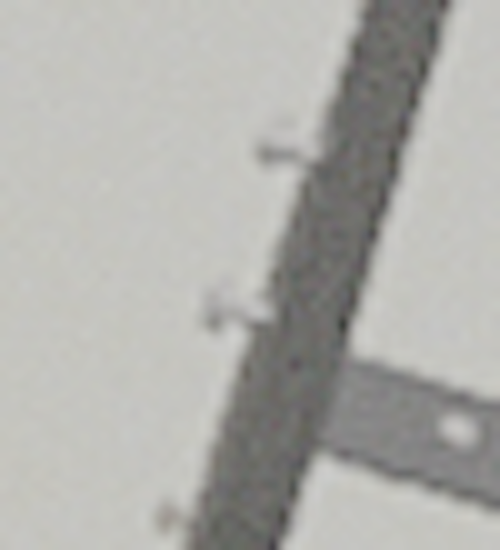

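View pics/g4.png

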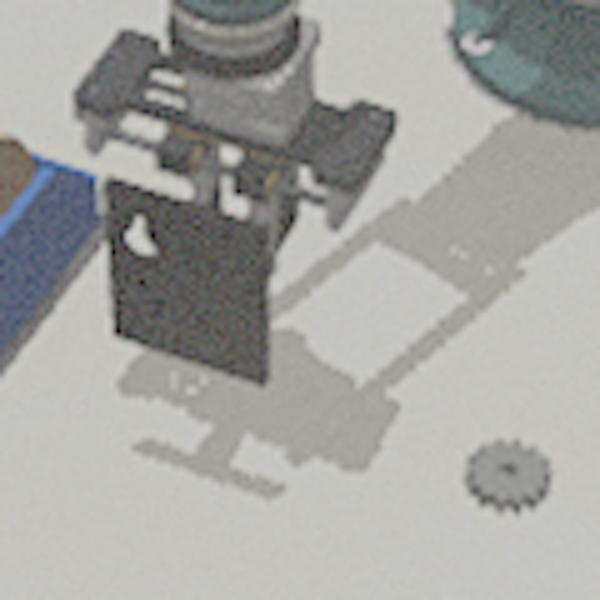

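Run:
```python
from look import *
t=load('top14'); s=load('scene14')
g=cv2.cvtColor(t['image'],cv2.COLOR_RGB2GRAY).astype(float)
def edge(c0,c1,rows,rising):
    P=[]
    for r in rows:
        l=g[r,c0:c1]; th=(l[:4].mean()+l[-4:].mean())/2
        for i in range(len(l)-1):
            if (l[i]-th)*(l[i+1]-th)<=0 and l[i]!=l[i+1]:
                P.append((c0+i+(th-l[i])/(l[i+1]-l[i]),r)); break
    return P
def fit(P,z):
    W=np.array([onplane(t,*p,z) for p in P])[:,:2]
    for _ in range(3):
        k=np.polyfit(W[:,0],W[:,1],1); r=W[:,1]-np.polyval(k,W[:,0]); W=W[abs(r)<max(2*r.std(),5e-4)]
    return k,r.std(),W
for nm,c0,c1,rows,z in [('bottomfront',92,120,range(205,240),0.),('bottomfront2',92,125,range(282,315),0.),('bf all',92,125,list(range(205,245))+list(range(280,315)),0.),('topback',38,58,range(190,330),.245)]:
    k,sd,W=fit(edge(c0,c1,rows,1),z); print(nm,'angle',np.degrees(np.arctan(k[0])),'y at x=.4876',np.polyval(k,.4876),sd,len(W))
# gray face / edging boundary at top front: horizontal gradient
P=[]
for r in range(190,330):
    d=np.diff(cv2.GaussianBlur(g,(3,5),0)[r,54:66]); P.append((54.5+d.argmax(),r))
k,sd,W=fit(P,.245); print('topfront',np.degrees(np.arctan(k[0])),np.polyval(k,.4876),sd,len(W))
T=lambda x,y:(65+x/10-.45,230+y/10-.45)
for a,b in [((150,128),(155,417)),((160,128),(166,417)),((78,127),(84,417))]:
    A=onplane(t,*T(*a),.178);B=onplane(t,*T(*b),.178); print('studs',A[:2],B[:2],'mid',(A+B)[:2]/2,np.degrees(np.arctan2(A[1]-B[1],A[0]-B[0])),np.linalg.norm(A-B)*1e3)
```

```text
bottomfront angle 3.9881084167823175 y at x=.4876 0.4263908301665514 0.00020245393465453246 34
bottomfront2 angle 3.429679435395793 y at x=.4876 0.4260792756816329 0.0001697011329322521 31
bf all angle 3.772436838278175 y at x=.4876 0.42672853272669553 0.00023345763762024158 75
topback angle 3.7493105494337153 y at x=.4876 0.4463501568162963 0.00018878591525643782 140
topfront 3.703230540921623 0.42543523355329305 0.0005352045360033546 139
studs [0.51820115 0.41690759] [0.45841893 0.41332487] mid [0.48831004 0.41511623] 3.4296087985574193 59.88947344085598
studs [0.51819976 0.41486849] [0.45841022 0.41109528] mid [0.48830499 0.41298188] 3.6110452084313804 59.90848307900118
studs [0.51841934 0.43158316] [0.45847559 0.42770115] mid [0.48844747 0.42964215] 3.705356130451055 60.06932228905104
```

```bash
python3 go.py 0.4945,0.3189,0.1041,3.74
```

```text
delta_pos [-374.9   13.    60.3] yaw -1.59 at [ 0.4514 -0.0584  0.1171] -87.38
t 23.45 F [-0.2 -0.1 -2.3] w 0.0236
```

```bash
python3 -m handwheel '[{"delta_pos":[-8,0,1],"yaw":-0.08},{"delta_pos":[-25,0,4],"yaw":-0.2},{"delta_pos":[-45,0,7],"yaw":-0.34},{"delta_pos":[-70,0,11],"yaw":-0.48},{"delta_pos":[-95,0,15],"yaw":-0.62},{"delta_pos":[-120,0,19],"yaw":-0.76},{"delta_pos":[-145,0,23],"yaw":-0.9},{"delta_pos":[-170,0,27],"yaw":-1.04},{"delta_pos":[-195,0,31],"yaw":-1.18},{"delta_pos":[-220,0,35],"yaw":-1.32},{"delta_pos":[-245,0,39],"yaw":-1.46},{"delta_pos":[-265,0,43],"yaw":-1.57}]'; python3 go.py 0.4945,0.3189,0.1041,3.74
```

```text
time: 24.65
tool_pos: [0.4822, 0.2093, 0.1168]
ee_rot: [-1.571, 0.002, 0.051]
wrist_force: [0.9, -0.2, -1.5]
width: 0.0238
delta_pos [ 17.8  12.7 108.8] yaw -0.014 at [0.4822 0.2093 0.1168] 2.91
t 24.65 F [ 0.9 -0.2 -1.5] w 0.0238
```

```bash
python3 -m handwheel '[{"delta_pos":[4,2,20],"yaw":0},{"delta_pos":[8,6,45],"yaw":0},{"delta_pos":[12,10,70],"yaw":0},{"delta_pos":[15,12,90],"yaw":0},{"delta_pos":[16,12,102],"yaw":0},{"delta_pos":[16,12,103],"yaw":0},{"delta_pos":[16,12,103],"yaw":0}]'; python3 go.py 0.4945,0.3189,0.1041,3.74
python3 - <<'E'
from look import *
t=snap('top','top15'); s=snap('scene','scene15')
def big(im,x0,y0,x1,y1,k,name,g=.5):
    c=cv2.resize(np.ascontiguousarray(im[y0:y1,x0:x1,::-1]),None,fx=k,fy=k,interpolation=cv2.INTER_CUBIC)
    cv2.imwrite(f'pics/{name}.png',np.clip(255*(c/255.)**g,0,255).astype(np.uint8))
big(t['image'],30,160,200,345,3.2,'h1'); big(s['image'],360,160,490,290,4.6,'h2')
E
```

```text
time: 25.35
tool_pos: [0.494, 0.3113, 0.1057]
ee_rot: [-1.572, 0.001, 0.045]
wrist_force: [-0.2, 0.4, -1.1]
width: 0.0239
delta_pos [0.8 1.6 7.6] yaw -0.02 at [0.494  0.3113 0.1057] 2.59
t 25.35 F [-0.2  0.4 -1.1] w 0.0239
```

View pics/h1.png

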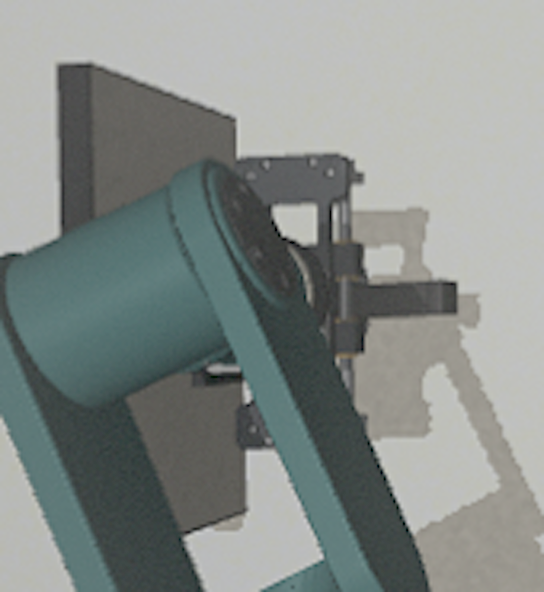

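View pics/h2.png

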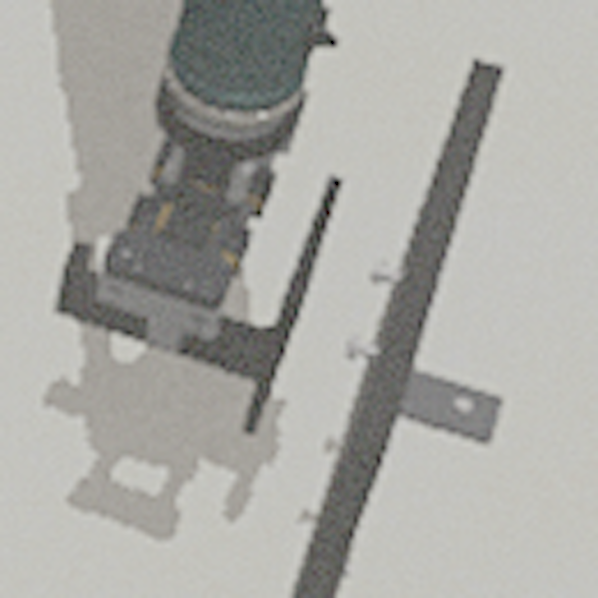

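```bash
python3 -m handwheel '[{"delta_pos":[0.8,1.6,6],"yaw":-0.02},{"delta_pos":[0.8,1.6,14],"yaw":-0.02},{"delta_pos":[0.8,1.6,20],"yaw":-0.02},{"delta_pos":[0.8,1.6,24],"yaw":-0.02},{"delta_pos":[0.8,1.6,24],"yaw":-0.02},{"delta_pos":[0.8,1.6,24],"yaw":-0.02}]'; python3 go.py 0.4932,0.3389,0.1041,3.74;  python3 - <<'E'
from look import *
s=snap('scene','scene16')
def big(im,x0,y0,x1,y1,k,name,g=.5):
    c=cv2.resize(np.ascontiguousarray(im[y0:y1,x0:x1,::-1]),None,fx=k,fy=k,interpolation=cv2.INTER_CUBIC)
    cv2.imwrite(f'pics/{name}.png',np.clip(255*(c/255.)**g,0,255).astype(np.uint8))
big(s['image'],400,180,470,270,6.6,'h3')
E
```

```text
time: 26.05
tool_pos: [0.4939, 0.3359, 0.1045]
ee_rot: [-1.571, 0.0, 0.065]
wrist_force: [0.9, -1.0, -1.6]
width: 0.0239
delta_pos [-0.5  0.4  3. ] yaw 0.0 at [0.4939 0.3359 0.1045] 3.74
t 26.05 F [ 0.9 -1.  -1.6] w 0.0239
```

View pics/h3.png

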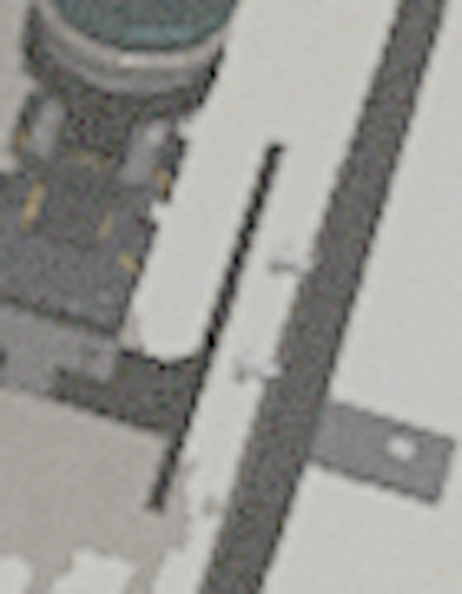

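```bash
cat > chk.py <<'E'
from bk import *
def show(tag,tcp,yawdeg,x0,y0,k):
    s=load(tag); h=yawdeg+90; a=np.radians(h); O=np.array(tcp)+np.array([np.cos(a),np.sin(a),0])*.0678-[0,0,.0081]
    f=pts(O,h,90)
    for nm,p in [('top+x back',(0,-50,125)),('top+x front',(-8,-50,125)),('bot+x back',(0,-50,0)),('bot+x front',(-8,-50,0)),('top-x back',(0,50,125)),('top-x front',(-8,50,125)),('oct c',(0,30,82)),('oct c2',(0,-30,82))]:
        print(nm,np.round((proj(s,f(*p))-[x0,y0]+.45)*k))
    M=np.array([.4875,.4265,.178]); xd=np.array([-.0652,.9979,0]); yd=np.array([-.9979,-.0652,0])
    for sgn in(1,-1): print('stud head',np.round((proj(s,M-xd*.015+yd*.03*sgn)-[x0,y0]+.45)*k),'base',np.round((proj(s,M+yd*.03*sgn)-[x0,y0]+.45)*k))
E
python3 -c "
from chk import *
show('scene16',(0.4939,0.3359,.1045),3.74,400,180,6.6)"
```

```text
top+x back [230. 320.]
top+x front [209. 313.]
bot+x back [164. 513.]
bot+x front [145. 507.]
top-x back [290. 142.]
top-x front [270. 136.]
oct c [255. 247.]
oct c2 [219. 353.]
stud head [274. 253.] base [311. 265.]
stud head [239. 359.] base [277. 371.]
```

```bash
python3 -m handwheel '[{"delta_pos":[0,0.4,3],"yaw":0},{"delta_pos":[0,0.4,6],"yaw":0},{"delta_pos":[0,0.4,9],"yaw":0},{"delta_pos":[0,0.4,12],"yaw":0},{"delta_pos":[0,0.4,12],"yaw":0}]'; python3 go.py 0.4923,0.3569,0.1041,3.74
```

```text
time: 26.6
tool_pos: [0.4931, 0.3482, 0.1041]
ee_rot: [-1.571, 0.0, 0.066]
wrist_force: [0.0, 1.0, -1.0]
width: 0.024
delta_pos [-0.2  0.   8.7] yaw 0.0 at [0.4931 0.3482 0.1041] 3.76
t 26.6 F [ 0.  1. -1.] w 0.024
```

```bash
python3 -m handwheel '[{"delta_pos":[0,0,2],"yaw":0},{"delta_pos":[0,0,4],"yaw":0},{"delta_pos":[0,0,6],"yaw":0},{"delta_pos":[0,0,6],"yaw":0}]'; python3 go.py 0.4923,0.3569,0.1041,3.74
python3 - <<'E'
from look import *
s=snap('scene','scene17')
def big(im,x0,y0,x1,y1,k,name,g=.5):
    c=cv2.resize(np.ascontiguousarray(im[y0:y1,x0:x1,::-1]),None,fx=k,fy=k,interpolation=cv2.INTER_CUBIC)
    cv2.imwrite(f'pics/{name}.png',np.clip(255*(c/255.)**g,0,255).astype(np.uint8))
big(s['image'],400,180,470,270,6.6,'h4')
E
```

```text
time: 27.0
tool_pos: [0.4927, 0.354, 0.1041]
ee_rot: [-1.571, 0.0, 0.065]
wrist_force: [0.2, 1.1, -1.6]
width: 0.0234
delta_pos [-0.2  0.   2.9] yaw 0.0 at [0.4927 0.354  0.1041] 3.74
t 27.0 F [ 0.2  1.1 -1.6] w 0.0234
```

View pics/h4.png

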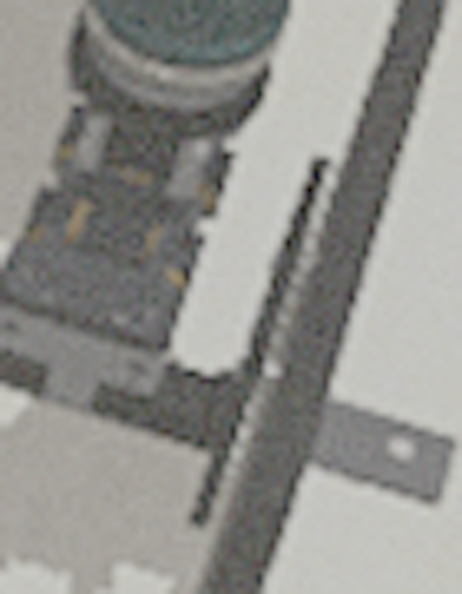

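The plate is now within about 5 mm of the board along the strip from (320,165) to (205,515). There is no contact force, so both heads have entered the wide ends. I'll push in to contact next.

```bash
python3 -m handwheel '[{"delta_pos":[0,0,1],"yaw":0},{"delta_pos":[0,0,2],"yaw":0},{"delta_pos":[0,0,3],"yaw":0},{"delta_pos":[0,0,3],"yaw":0}]'; python3 -m handwheel '[{"delta_pos":[0,0,0.7],"yaw":0},{"delta_pos":[0,0,1],"yaw":0},{"delta_pos":[0,0,1],"yaw":0}]'
```

```text
time: 27.45
tool_pos: [0.4926, 0.3569, 0.1041]
ee_rot: [-1.571, -0.0, 0.065]
wrist_force: [0.4, -0.7, -1.4]
width: 0.0235
time: 27.75
tool_pos: [0.4925, 0.3578, 0.1041]
ee_rot: [-1.571, 0.0, 0.065]
wrist_force: [-1.1, 0.4, -1.8]
width: 0.0238
```

```bash
python3 -m handwheel '[{"delta_pos":[0,0,0.7],"yaw":0},{"delta_pos":[0,0,1],"yaw":0},{"delta_pos":[0,0,1],"yaw":0}]'; python3 -m handwheel '[{"delta_pos":[0,0,0.7],"yaw":0},{"delta_pos":[0,0,1],"yaw":0},{"delta_pos":[0,0,1],"yaw":0}]'
```

```text
time: 28.05
tool_pos: [0.4924, 0.3588, 0.1041]
ee_rot: [-1.571, -0.0, 0.065]
wrist_force: [0.0, 0.3, -0.4]
width: 0.0243
time: 28.35
tool_pos: [0.4923, 0.3593, 0.1041]
ee_rot: [-1.572, 0.0, 0.065]
wrist_force: [-0.9, -1.5, -1.1]
width: 0.0239
```

```bash
python3 -m handwheel '[{"delta_pos":[0,0,0.7],"yaw":0},{"delta_pos":[0,0,1],"yaw":0},{"delta_pos":[0,0,1],"yaw":0}]'; python3 go.py 0.4923,0.3579,0.0821,3.74
```

```text
time: 28.65
tool_pos: [0.4922, 0.3593, 0.1041]
ee_rot: [-1.574, 0.001, 0.064]
wrist_force: [-0.6, -5.7, 1.3]
width: 0.024
delta_pos [-0.  22.  -1.4] yaw -0.001 at [0.4922 0.3593 0.1041] 3.68
t 28.65 F [-0.6 -5.7  1.3] w 0.024
```

Contact with the board is at TCP y = 0.3593 with 5.7 N. I'll back off about 1.5 mm so the plate is just clear, then slide it down.

```bash
python3 -m handwheel '[{"delta_pos":[0,0,-1],"yaw":0},{"delta_pos":[0,0,-1.5],"yaw":0},{"delta_pos":[0,1,-1.5],"yaw":0},{"delta_pos":[0,2,-1.5],"yaw":0},{"delta_pos":[0,3,-1.5],"yaw":0},{"delta_pos":[0,4,-1.5],"yaw":0}]'; python3 -m handwheel '[{"delta_pos":[0,1,0],"yaw":0},{"delta_pos":[0,2,0],"yaw":0},{"delta_pos":[0,3,0],"yaw":0},{"delta_pos":[0,4,0],"yaw":0}]'; python3 go.py 0.4923,0.3579,0.0821,3.74
```

```text
time: 29.25
tool_pos: [0.4928, 0.3593, 0.1003]
ee_rot: [-1.571, -0.001, 0.065]
wrist_force: [-0.0, -2.7, 0.4]
width: 0.0238
time: 29.65
tool_pos: [0.4924, 0.3593, 0.096]
ee_rot: [-1.571, -0.0, 0.065]
wrist_force: [0.5, -2.6, -0.2]
width: 0.0237
delta_pos [-0.2 13.9 -1.4] yaw -0.0 at [0.4924 0.3593 0.096 ] 3.73
t 29.65 F [ 0.5 -2.6 -0.2] w 0.0237
```

```bash
python3 -m handwheel '[{"delta_pos":[0,1,-0.3],"yaw":0},{"delta_pos":[0,2,-0.3],"yaw":0},{"delta_pos":[0,3,-0.3],"yaw":0},{"delta_pos":[0,4,-0.3],"yaw":0}]'; python3 go.py 0.4923,0.3579,0.0821,3.74; python3 -m handwheel '[{"delta_pos":[0,1,0],"yaw":0},{"delta_pos":[0,2,0],"yaw":0},{"delta_pos":[0,3,0],"yaw":0},{"delta_pos":[0,4,0],"yaw":0}]'; python3 go.py 0.4923,0.3579,0.0821,3.74
```

```text
time: 30.05
tool_pos: [0.4923, 0.3592, 0.0919]
ee_rot: [-1.57, 0.0, 0.065]
wrist_force: [0.3, -0.7, -0.6]
width: 0.0242
delta_pos [-0.1  9.8 -1.3] yaw -0.0 at [0.4923 0.3592 0.0919] 3.74
t 30.05 F [ 0.3 -0.7 -0.6] w 0.0242
time: 30.45
tool_pos: [0.4924, 0.3591, 0.088]
ee_rot: [-1.571, 0.0, 0.065]
wrist_force: [-0.7, -0.6, -1.5]
width: 0.0237
delta_pos [-0.1  5.9 -1.2] yaw -0.0 at [0.4924 0.3591 0.088 ] 3.73
t 30.45 F [-0.7 -0.6 -1.5] w 0.0237
```

```bash
python3 -m handwheel '[{"delta_pos":[0,1,0],"yaw":0},{"delta_pos":[0,2,0],"yaw":0},{"delta_pos":[0,3,0],"yaw":0},{"delta_pos":[0,4,0],"yaw":0},{"delta_pos":[0,4,0],"yaw":0}]'; python3 go.py 0.4923,0.3579,0.0821,3.74; python3 -m handwheel '[{"delta_pos":[0,0.7,0],"yaw":0},{"delta_pos":[0,1.4,0],"yaw":0},{"delta_pos":[0,1.4,0],"yaw":0}]'; python3 go.py 0.4923,0.3579,0.0821,3.74
python3 - <<'E'
from look import *
s=snap('scene','scene18')
def big(im,x0,y0,x1,y1,k,name,g=.5):
    c=cv2.resize(np.ascontiguousarray(im[y0:y1,x0:x1,::-1]),None,fx=k,fy=k,interpolation=cv2.INTER_CUBIC)
    cv2.imwrite(f'pics/{name}.png',np.clip(255*(c/255.)**g,0,255).astype(np.uint8))
big(s['image'],400,180,470,270,6.6,'h5')
E
```

```text
time: 30.95
tool_pos: [0.4923, 0.3589, 0.0839]
ee_rot: [-1.571, 0.0, 0.065]
wrist_force: [-0.7, 1.0, -1.7]
width: 0.0238
delta_pos [-0.1  1.8 -1. ] yaw -0.0 at [0.4923 0.3589 0.0839] 3.73
t 30.95 F [-0.7  1.  -1.7] w 0.0238
time: 31.25
tool_pos: [0.4924, 0.3589, 0.0826]
ee_rot: [-1.571, 0.0, 0.065]
wrist_force: [-0.9, -0.4, -1.9]
width: 0.0236
delta_pos [-0.2  0.5 -1. ] yaw -0.0 at [0.4924 0.3589 0.0826] 3.73
t 31.25 F [-0.9 -0.4 -1.9] w 0.0236
```

View pics/h5.png

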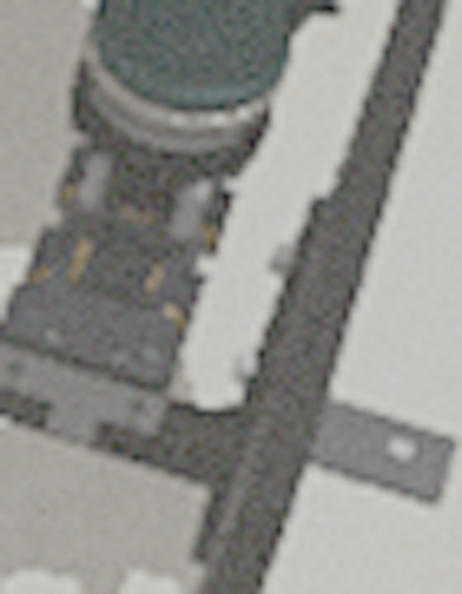

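Both heads now show in front of the plate at (282,258) and (242,368), so the plate is behind them. I'll keep going down until the slot ends take load.

```bash
python3 -m handwheel '[{"delta_pos":[0,0.5,0],"yaw":0},{"delta_pos":[0,1,0],"yaw":0},{"delta_pos":[0,1,0],"yaw":0}]'; python3 -m handwheel '[{"delta_pos":[0,0.5,0],"yaw":0},{"delta_pos":[0,1,0],"yaw":0},{"delta_pos":[0,1,0],"yaw":0}]'; python3 -m handwheel '[{"delta_pos":[0,0.5,0],"yaw":0},{"delta_pos":[0,1,0],"yaw":0},{"delta_pos":[0,1,0],"yaw":0}]'
```

```text
time: 31.6
tool_pos: [0.4926, 0.3592, 0.0821]
ee_rot: [-1.57, -0.001, 0.065]
wrist_force: [-1.8, -0.0, 0.1]
width: 0.0235
time: 31.9
tool_pos: [0.4925, 0.3592, 0.0818]
ee_rot: [-1.57, -0.001, 0.065]
wrist_force: [-2.6, -0.7, 5.1]
width: 0.0237
time: 32.2
tool_pos: [0.4925, 0.3592, 0.0817]
ee_rot: [-1.57, -0.001, 0.065]
wrist_force: [-3.5, -1.4, 8.2]
width: 0.0237
```

It's seated: TCP z stopped at 0.0817, where 0.082 was predicted, with 8 N upward. I'll ease the load, let go and withdraw upward.

```bash
python3 -m handwheel '[{"delta_pos":[0,-0.8,0],"yaw":0},{"delta_pos":[0,-0.8,0],"yaw":0}]'; python3 -m handwheel '[{"delta_pos":[0,0,0],"yaw":0},{"delta_pos":[0,0,0],"yaw":0},{"delta_pos":[0,0,0],"yaw":0},{"delta_pos":[0,0,0],"yaw":0},{"delta_pos":[0,0,0],"yaw":0}]' 90; python3 -m handwheel '[{"delta_pos":[0,-10,0],"yaw":0},{"delta_pos":[0,-25,0],"yaw":0},{"delta_pos":[0,-50,0],"yaw":0},{"delta_pos":[0,-80,-5],"yaw":0},{"delta_pos":[0,-110,-25],"yaw":0},{"delta_pos":[0,-140,-60],"yaw":0},{"delta_pos":[0,-160,-100],"yaw":0},{"delta_pos":[0,-170,-140],"yaw":0},{"delta_pos":[0,-175,-180],"yaw":0},{"delta_pos":[0,-175,-220],"yaw":0},{"delta_pos":[0,-175,-260],"yaw":0},{"delta_pos":[0,-175,-290],"yaw":0}]'
python3 - <<'E'
from look import *
t=snap('top','top19'); s=snap('scene','scene19')
def big(im,x0,y0,x1,y1,k,name,g=.5):
    c=cv2.resize(np.ascontiguousarray(im[y0:y1,x0:x1,::-1]),None,fx=k,fy=k,interpolation=cv2.INTER_CUBIC)
    cv2.imwrite(f'pics/{name}.png',np.clip(255*(c/255.)**g,0,255).astype(np.uint8))
big(t['image'],30,160,200,345,3.2,'i1'); big(s['image'],380,160,490,290,4.6,'i2'); cv2.imwrite('pics/i3.png',cv2.convertScaleAbs(s['image'][:,:,::-1],alpha=1.6))
E
```

```text
time: 32.4
tool_pos: [0.4925, 0.3592, 0.0818]
ee_rot: [-1.57, -0.001, 0.065]
wrist_force: [-2.7, -0.2, 6.2]
width: 0.0235
time: 32.9
tool_pos: [0.4924, 0.3588, 0.0801]
ee_rot: [-1.571, 0.0, 0.065]
wrist_force: [-0.2, 0.9, 0.3]
width: 0.0591
time: 34.1
tool_pos: [0.5114, 0.0673, 0.2578]
ee_rot: [-1.572, -0.003, 0.064]
wrist_force: [0.4, 1.4, -0.5]
width: 0.0608
```

View pics/i1.png

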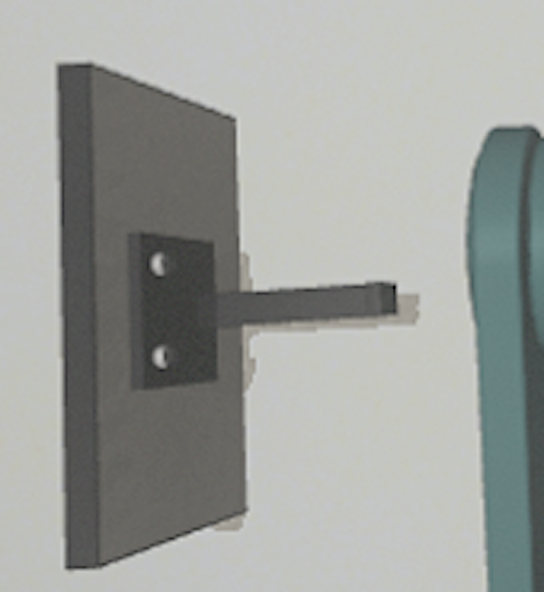

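View pics/i2.png

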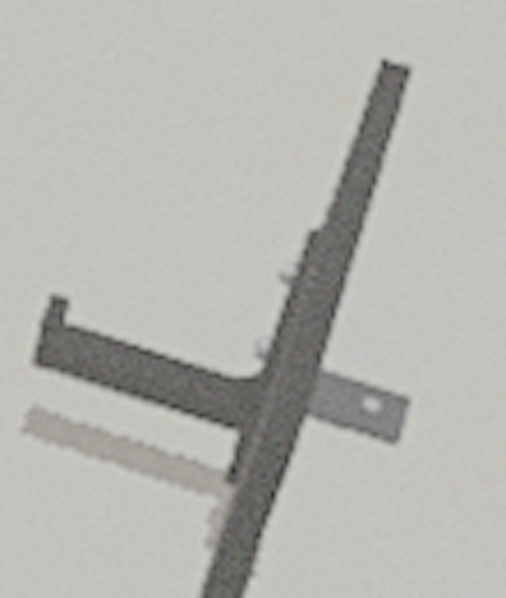

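View pics/i3.png

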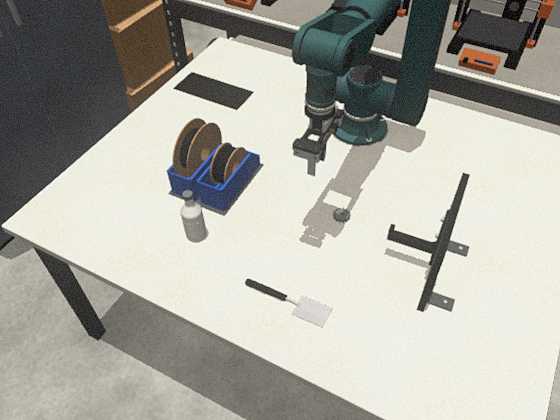

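```bash
python3 -m handwheel '[{"delta_pos":[0,0,0],"yaw":0},{"delta_pos":[0,0,0],"yaw":0},{"delta_pos":[0,0,0],"yaw":0},{"delta_pos":[0,0,0],"yaw":0},{"delta_pos":[0,0,0],"yaw":0}]'
python3 - <<'E'
from bk import *
t=snap('top','top20'); s=snap('scene','scene20')
O=np.array([.4875,.4265,.074])-np.array([-.0652,.9979,0])*.001
f=pts(O,93.74,90)
for nm,p in [('top far',(-8,50,125)),('top near',(-8,-50,125)),('bot near',(-8,-50,0)),('lip top',(-138,0,46))]:
    print(nm,'top crop',np.round((proj(t,f(*p))-[30,160]+.45)*3.2),'scene crop',np.round((proj(s,f(*p))-[380,160]+.45)*4.6))
for a in('19',):
  for n in('top','scene'):
    d=cv2.absdiff(load(n+'19')['image'],load(n+'20')['image'])
    print(n,'changed px in divider area',(d[160:345,30:165].max(2)>40).sum() if n=='top' else (d[160:320,385:480].max(2)>40).sum())
E
```

```text
time: 34.7
tool_pos: [0.5112, 0.0703, 0.2555]
ee_rot: [-1.571, 0.0, 0.066]
wrist_force: [0.7, 0.4, -0.2]
width: 0.0607
top far top crop [145. 391.] scene crop [310. 224.]
top near top crop [141. 233.] scene crop [269. 348.]
bot near top crop [216. 243.] scene crop [223. 479.]
lip top top crop [383. 299.] scene crop [ 47. 301.]
top changed px in divider area 0
scene changed px in divider area 0
```

```bash
python3 -c "
from bench import robot
print(robot.close_job())"
```

```text
the job is handed in; nothing more can be done
None
```

The job is handed in at about 34.8 s: the spool stands in the formerly empty bin and the bracket hangs on both studs. No verdict was reported.

- **Spool:** I gripped it across the flanges, carried it over and stood it in the empty bin. It was still upright there in later views.
- **Tipping the bracket:** My first pinch on the lip was too firm, and the bracket slid flat about 48 mm instead of tipping. I let go, re-pinched only the lip's outer corner with slight downward pressure, and tipped it up. It stood on its own when released.
- **Hanging:** I took it again by the arm from above, passed the keyholes over the stud heads and slid it down about 22 mm. It stopped at the predicted height with about 8 N of upward force, and then I let go.

**Last checks:** The pictures show both heads in front of the plate. The plate corners lie within a few millimetres of where a fully home bracket should appear; the largest differences, in the coarser scene view, are about 4 mm. Nothing near the divider changed between views about 0.6 s apart. By eye, the small spool, bottle, scraper and gear have not moved. The highest wrist force I saw reported was about 14 N, and the gripper ended clear of everything.

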